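Tighten the perch clamp with the click wrench

ROBOT

A 6-joint arm with a two-finger parallel gripper is mounted at the origin on the work surface. World frame = base frame: x ahead of the robot, y to its left, z up, the work surface at z = 0. Lengths are in m, angles in rad, forces in N, time in s.
With the tool pointing down it reaches from about 0.375 to 0.9 m from the base axis. Payload 3.1 kg.
Tool frame: the origin (TCP) lies midway between the tips of the shut fingers; the grasp point (between the pads) lies 19 mm behind it; z points along the fingers, y is the direction in which the jaws open and shut (so a half turn about z gives the same grasp; the last joint's range is limited). The gripper opens to 85 mm and grips with 20 to 120 N. Pads are 22 mm wide; open, the fingers measure 114 mm over their backs; the gripper's body (76 mm by 85 mm) begins 54 mm behind the grasp point. The pads swing forward as they close: fully open they stand 13 mm farther back than shut.
Start: joints at [1.052, 0.527, 1.433, -0, 1.181, -0.178], TCP at [0.209, 0.589, 0.231] pointing down, gripper open.
Joint ranges: [-3.08, 3.08], [-0.75, 2.2], [0.22, 2.44], [-1.43, 4.57], [0, 2.65], [-2.85, 2.85]. Speed limits (rad/s): [2.79, 2.79, 3.14, 3.14, 3.14, 3.14].

INTERFACE

Orientations are given as a unit quaternion [x, y, z, w].
In Python, from station import manip gives the robot as it stands. The module is installed in compiled form; this text tells all that it offers.
- The arm moves only by the tool drive_tool, never from a script. Its argument "deltas" is one flat list of numbers, 4 for each row, row after row: the shift along the tool's x, y, z in cm, then the turn about the tool's z in degrees. A call has 1 to 12 rows; each row is the pose to reach, as a shift and turn from the pose measured when the call began, along the tool's axes at that moment; what a row does not reach only later rows make up. A row lasts 1/10 s, in which the tool goes at most 50 mm and 8.59 degrees, less where a joint would pass 70% of its speed; a pose out of reach is approached as far as the arm can. A call with a gripper value outside its range is refused whole. "hand" is the finger opening in cm, from 0 to 8.54, set as the call begins (left out, the last holds). The fingers move at their own pace and stop on an object; "squeeze" is the grip in N (left out, the last holds). Time passes only in rows, so rows that repeat a pose let the fingers close. It gives the time, the measured TCP pose, the force and the opening at its end, in the units of the state.
- manip.sense(): the state, without advancing time (a new reading comes with each control period).
- manip.snapshot(name): name is "side" or "top"; returns a dict with "frame" (420x560x3 uint8, red, green, blue), "depth" (420x560 float32, m along the optical axis (not along the pixel's ray), 0 where there is no reading), "fx", "fy", "cx", "cy" (pixels), "R" (3x3) and "t" (3): a world point X has camera coordinates R X + t. Camera axes: x right, y down, z forward; pixel columns grow to the right and rows downward; lengths in m; the calibration is good to about 2 mm. A picture is of the moment at which its call begins.
- manip.sign_off(): hands the job in, once; it reports no verdict.
The state is a dict: "t": time; "q": joint angles; "qd": joint speeds; "tau": joint torques, N m; "tcp_pos": TCP position; "tool_rot": TCP orientation; "force": force on the tool from outside, world axes, zero at the start; "ft_torque": the same for the moment, N m; "finger_gap": opening from 0.0 (shut) to 1.0 (fully open).
Only numpy, scipy, OpenCV 4.12 (cv2) and the standard library are available. Lean on these libraries where they do the work, as an engineer would, in place of code of your own. Each camera call takes 0.05 s, during which the arm holds its last target.

TASK

The budgies' ceramic perch cone is loose on its stand: fit the slotted head of the click wrench fully down over the bar-shaped bolt head and turn it clockwise, without forcing it, until its breakaway joint trips and the handle stands kinked about 15 degrees, no more than that, or the ceramic cracks. Then lift the wrench off without slackening the bolt and lay it flat and gently on the table well clear of the stand, leaving it kinked and the other things on the table where they are.

Things in the scene. Friction and masses are not known exactly. Their poses are not given: they have to be found in the camera images.
- wrench: Head of the loose steel click wrench: block 36 (x) x 66 (y) x 20 (z) mm with a slot 14.5 (x) x 48.5 (y) mm right through from top to bottom. Origin: slot centre, underside; z up. Neck and handle run to its -x. Wrench 232 mm long, about 0.27 kg, balance point about 80 mm from the origin; it lies level on its head and on a 24 mm wide butt block at the handle end, 206 mm from the origin.
- wrench_grip (a point): Middle of the wrench's black rubber handle: 140 mm from the slot centre along -x and 22 mm above the underside level when straight. Handle here 16 mm wide, 14 mm tall (15 to 29 mm above the underside level); rubber part 100 mm long. Turns with the handle; its x axis runs along the handle towards the head.
- click (a joint): Breakaway joint at the wrench's neck, upright pin 38 mm from the slot centre along -x. 0 = straight (all starts); grows as the handle swings clockwise (from above) against the head, to 0.8 rad at most; cannot bend the other way. Stiff up to a preset 0.6 N m at the pin (about 6 N across the handle at wrench_grip), then swings over at that same torque and stays where left.
- bolt: Clamp bolt, upright. Steel bar head 46 (its y) x 12 (its x) x 16 mm high, top edges rounded, on a 40 mm flange. Origin: turning axis at the flange's top face (28 mm above the table), where the wrench's underside seats; z up. Seated, the wrench's x axis lies along the bolt's x axis, handle to the bolt's -x: to the robot's right and somewhat ahead. The other way round is blocked by the cone.
- bolt_bar_end (a point): Point on one end of the bolt's bar, 22 mm from the axis along the bolt's +y, 10 mm above the flange. The bolt turns clockwise (from above) with a light drag of 0.12 N m for 0.3 to 0.9 rad, different every time and not visible, and then comes hard home; it stays where it is left.
- stand: Fixed perch stand: aluminium plate 120 (x) x 200 (y) x 12 mm, origin on the table directly under the bolt's axis; the plate runs from 45 mm to -y of it to 155 mm to +y. White ceramic perch cone, 68 mm across and 107 mm high above the table, 105 mm from the bolt along +y.
- dish: Aluminium dish, 90 mm across, 30 mm high, origin under its centre. Leave alone.
- feeder: Clear plastic feeder tube with white ends, 72 mm foot, 174 mm high, origin under its centre. Leave alone.
- bell: Blue plastic bell toy, 52 mm across, 55 mm high, origin under its centre. Leave alone.
- jar: Glass seed jar with aluminium lid, 70 mm across, 110 mm high, origin under its centre. Leave alone.
- mug: Blue ceramic mug, 76 mm across, 85 mm high, origin under its centre. Leave alone.
- brush: Small cleaning brush, lying. Leave alone.
- spare_ring: Loose steel ring, 44 mm across, 8 mm thick, origin under its centre. Leave alone.
Mind the look-alikes: they are no part of the job. Leave any black look-alike of the stand alone.

How it is judged:
By the outcome, as a careful person would: the job done as asked, in the order asked, and still so for the second after the job is handed in, with the robot touching nothing.
It also fails if it takes over 59 s, if anything falls off the work surface, if the arm or the gripper's body presses on something with over 40 N, if the wrist force passes 120 N, or if a joint passes its speed limit or range.

## Working session

There is one attempt and no reset: what is moved stays moved. The work goes in short steps, Python scripts to look and compute and a tool call to move; the robot and the scene stay as the last step left them, time stands still between calls to the robot, and variables do not carry over. Pictures are saved under pics/ and viewed, and the job is handed in when it is done.

Besides the shell and the picture viewer there is one more tool, called after "Request:" as name(argument=value, ...) on one line, values as JSON. drive_tool: Moves the arm, as the interface text tells. Its arguments: {"type":"object","properties":{"deltas":{"type":"array"},"hand":{"type":"number"},"squeeze":{"type":"number"}},"required":["deltas"]}

```bash
mkdir -p pics; cat > h.py <<'E'
import numpy as np, cv2, pickle
from station import manip
def snap(name,tag):
    s=manip.snapshot(name); pickle.dump(s,open(f'pics/{tag}.pkl','wb'))
    cv2.imwrite(f'pics/{tag}.png',cv2.cvtColor(s['frame'],cv2.COLOR_RGB2BGR)); return s
def load(tag): return pickle.load(open(f'pics/{tag}.pkl','rb'))
def ray(s,u,v,z):
    R=np.array(s['R']);t=np.array(s['t']); c=-R.T@t
    d=R.T@np.array([(u-s['cx'])/s['fx'],(v-s['cy'])/s['fy'],1.0])
    return c+d*(z-c[2])/d[2]
def proj(s,X):
    p=np.array(s['R'])@np.array(X)+np.array(s['t']); return p[0]/p[2]*s['fx']+s['cx'],p[1]/p[2]*s['fy']+s['cy'],p[2]
def cloud(s):
    h,w=s['depth'].shape;v,u=np.mgrid[:h,:w];d=s['depth']
    P=np.stack([(u-s['cx'])/s['fx']*d,(v-s['cy'])/s['fy']*d,d],-1)
    X=(P-np.array(s['t']))@np.array(s['R']); X[d<=0]=np.nan; return X
E
python3 - <<'E'
from h import *
for n in('top','side'):
    s=snap(n,n+'0'); print(n,s['fx'],s['cx'],s['cy'],s['R'],s['t'])
print(manip.sense())
E
```

```text
top 514.9943833041907 274.633453237867 212.90118368233342 [[-0.02869535 -0.99952769  0.01099877]
 [-0.98120179  0.0260651  -0.19121623]
 [ 0.19083924 -0.01627903 -0.98148631]] [0.01833799 0.55604483 1.19376893]
side 475.4719158886343 275.5317877269657 203.07438783513092 [[ 0.7104451  -0.70375013 -0.0018735 ]
 [-0.38324766 -0.38465808 -0.83973769]
 [ 0.59024485  0.59730555 -0.54298904]] [-0.36692655  0.28708673  1.10917688]
{'t': 0.1, 'q': array([ 1.05150266e+00,  5.28385300e-01,  1.43379824e+00, -2.83935003e-05,
        1.18141720e+00, -1.78486215e-01]), 'qd': array([ 0.00068158, -0.00278534, -0.0040422 ,  0.00048377,  0.00021649,
       -0.00158818]), 'tau': array([ 3.46662828e-04, -4.43312180e+01, -1.78587556e+01, -2.03804079e-04,
        3.81136357e-03,  1.78115562e-05]), 'tcp_pos': array([0.20854257, 0.58847871, 0.23041639]), 'tool_rot': array([ 1.69574831e-01,  9.85516803e-01, -9.48041170e-04, -3.30899611e-04]), 'force': array([ 0.07532889, -0.51140924,  0.37500376]), 'ft_torque': array([ 0.01945284,  0.0120879 , -0.02852213]), 'finger_gap': 1.0009997508770343}
```

View pics/top0.png

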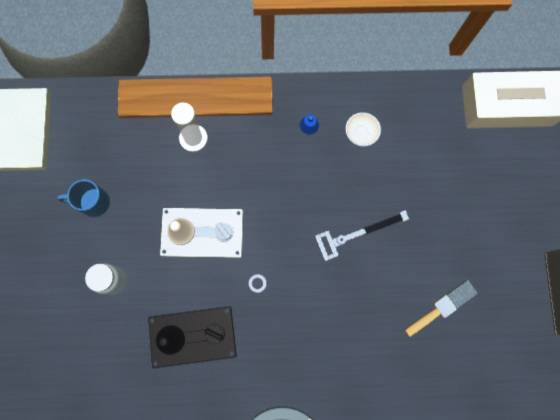

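View pics/side0.png

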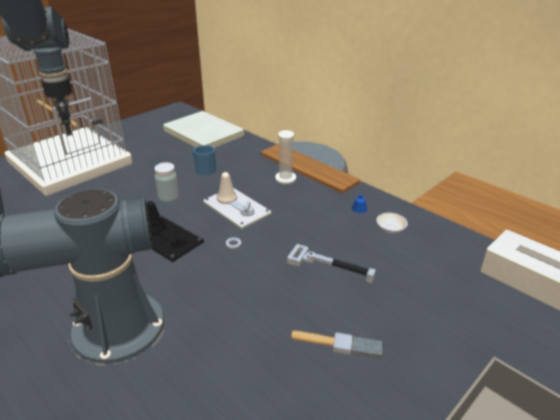

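```bash
python3 - <<'E'
from h import *
s=load('top0'); im=cv2.cvtColor(s['frame'],cv2.COLOR_RGB2BGR)
a=cv2.resize(im[200:265,155:255],None,fx=8,fy=8,interpolation=cv2.INTER_CUBIC);cv2.imwrite('pics/a.png',a)
b=cv2.resize(im[205:265,310:415],None,fx=7.5,fy=7.5,interpolation=cv2.INTER_CUBIC);cv2.imwrite('pics/b.png',b)
s=load('side0'); im=cv2.cvtColor(s['frame'],cv2.COLOR_RGB2BGR)
a=cv2.resize(im[165:225,200:280],None,fx=9,fy=9,interpolation=cv2.INTER_CUBIC);cv2.imwrite('pics/c.png',a)
b=cv2.resize(im[235:285,280:380],None,fx=8,fy=8,interpolation=cv2.INTER_CUBIC);cv2.imwrite('pics/d.png',b)
E
```

```text
(no output)
```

View pics/a.png

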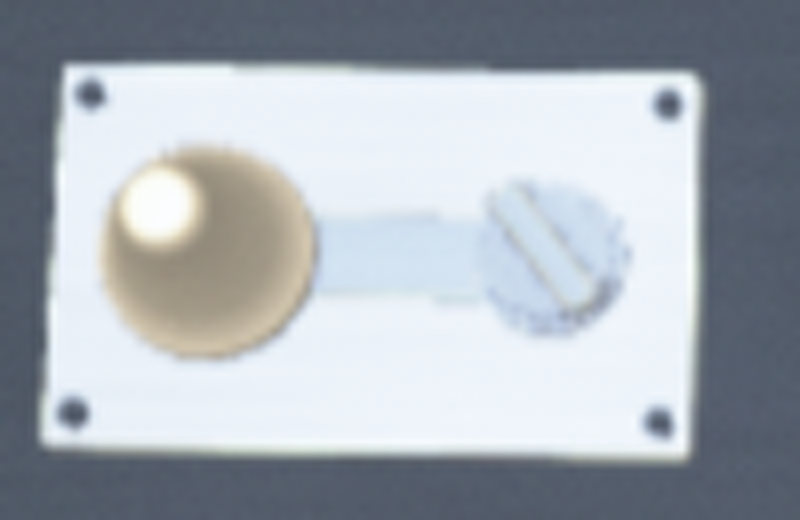

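View pics/b.png

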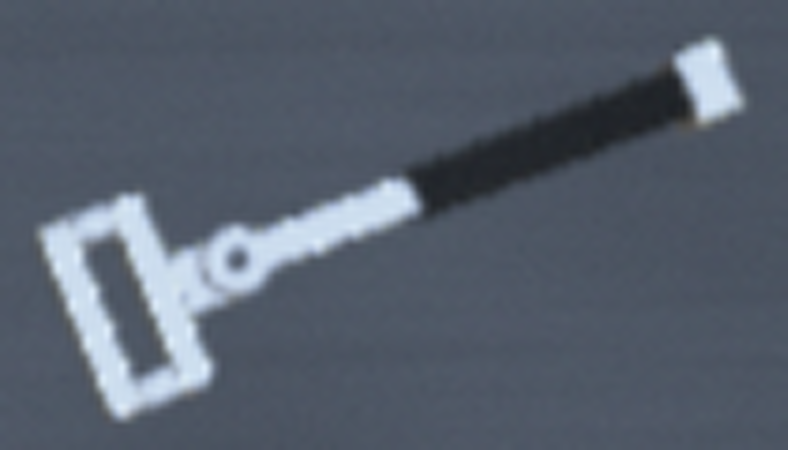

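View pics/c.png

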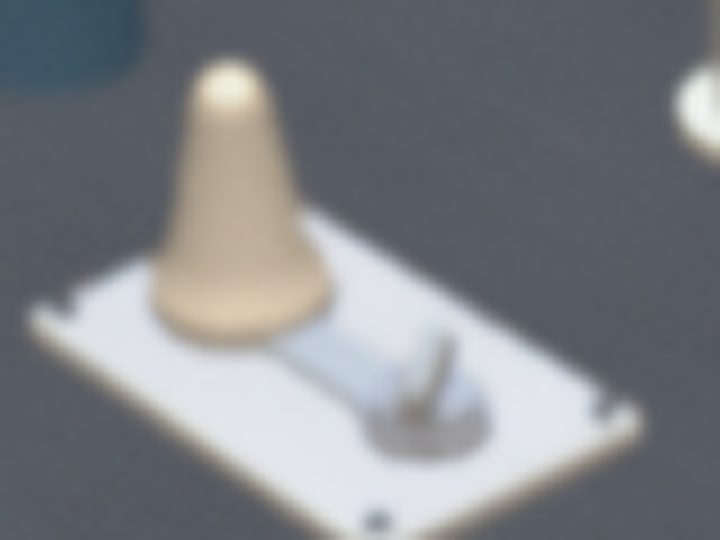

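View pics/d.png

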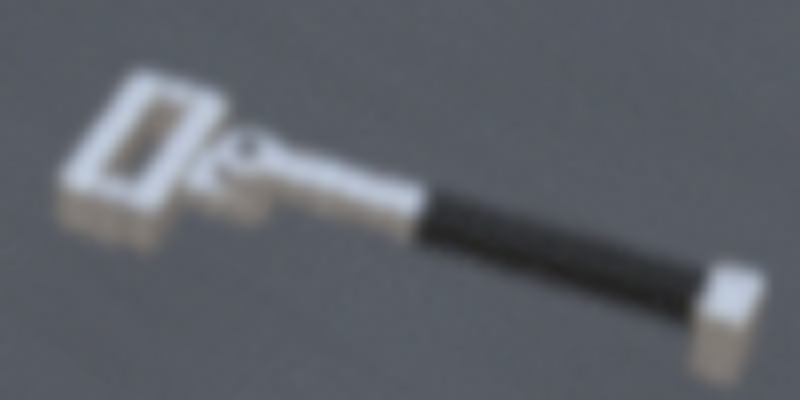

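```bash
python3 - <<'E'
from h import *
s=load('top0'); print('cam',-np.array(s['R']).T@s['t'])
s2=load('side0'); print('cam',-np.array(s2['R']).T@s2['t'])
f=s['frame'].astype(int)
X=cloud(s)
hsv=cv2.cvtColor(s['frame'],cv2.COLOR_RGB2HSV)
def rect(mask,off,z):
    n,l,st,_=cv2.connectedComponentsWithStats(mask.astype(np.uint8)); i=1+np.argmax(st[1:,4])
    c=cv2.findContours((l==i).astype(np.uint8),0,2)[0][0].reshape(-1,2)+off
    w=np.array([ray(s,u,v,z)[:2] for u,v in c],np.float32)*1000
    r=cv2.minAreaRect(w); return r, cv2.boxPoints(r)
# plate
m=(s['frame'].min(2)>150)[200:265,155:255]; r,b=rect(m,[155,200],.012); print('plate',r,b.round(1).tolist())
# wrench steel
sub=s['frame'][205:265,310:415]; m=sub.min(2)>120
n,l,st,ce=cv2.connectedComponentsWithStats(m.astype(np.uint8)); print(st,ce)
for i in range(1,n):
    if st[i,4]<10: continue
    v,u=np.where(l==i); p=X[v+205,u+310]; print(i,'z',np.nanpercentile(p[:,2],[5,50,95]))
dk=(sub.max(2)<50); n,l,st,ce=cv2.connectedComponentsWithStats(dk.astype(np.uint8)); print(st)
i=1+np.argmax(st[1:,4]); v,u=np.where(l==i)
w=np.array([ray(s,a+310,b_+205,.026)[:2] for a,b_ in zip(u,v)])*1000
c=w.mean(0); U,S,V=np.linalg.svd(w-c); d=V[0]; print('rubber',c,np.degrees(np.arctan2(d[1],d[0])),np.ptp((w-c)@d),np.ptp((w-c)@V[1]))
# slot corners by hand: crop b /7.5
k=lambda x,y:(310+x/7.5-.43,205+y/7.5-.43)
for nm,p in dict(o1=(37,232),o2=(135,193),o3=(213,375),o4=(120,420),s1=(77,243),s2=(113,235),s3=(168,365),s4=(130,380)).items():
    print(nm,(ray(s,*k(*p),.020)*1000).round(1))
k=lambda x,y:(155+x/8-.44,200+y/8-.44)
for nm,p in dict(bar1=(510,190),bar2=(580,303),flL=(478,255),flR=(630,255),flT=(553,178),flB=(553,338)).items():
    print(nm,(ray(s,*k(*p),.044 if 'bar' in nm else .028)*1000).round(1))
for tag,bx in (('bolt',(232-9,231)),):
    v,u=np.mgrid[222:241,214:234]; print((X[v,u,2]*1000).round(0).astype(int))
E
```

```text
cam [0.31830045 0.02326936 1.27779097]
cam [-0.28397946 -0.81031188  0.842661  ]
plate ((520.8820190429688, 185.63232421875), (199.72535705566406, 121.58698272705078), 87.35945129394531) [[455.6000061035156, 88.69999694824219], [577.0, 83.0999984741211], [586.2000122070312, 282.6000061035156], [464.79998779296875, 288.20001220703125]]
[[   0    0  105   60 5680]
 [  90    5    9   12   65]
 [   5   24   51   32  555]] [[54.14119718 29.00105634]
 [94.15384615 10.2       ]
 [25.14954955 36.86666667]]
1 z [0.00250051 0.02969337 0.03440044]
2 z [0.00124736 0.0219816  0.03164664]
[[   0    0  105   60 6109]
 [  56   10   36   18  191]]
rubber [ 527.81815037 -265.90098815] -70.56115468904733 90.95488797759228 13.499803646471204
o1 [503.4 -94.4  20. ]
o2 [ 515.5 -127.3   20. ]
o3 [ 454.6 -149.9   20. ]
o4 [ 440.8 -118.8   20. ]
s1 [ 499.4 -107.4   20. ]
s2 [ 501.7 -119.4   20. ]
s3 [ 458.3 -135.4   20. ]
s4 [ 453.7 -122.7   20. ]
bar1 [536.1 140.3  44. ]
bar2 [500.9 119.4  44. ]
flL [519.  151.7  28. ]
flR [517.7 105.2  28. ]
flT [542.3 128.6  28. ]
flB [492.7 129.   28. ]
[[               
[... 7609 characters left out ...]
     24                   26
                    39                   36                   22
                    16                   17                   19
                    15                   19]
 [                  11                   20                   15
                    14                   16                   22
                    23                   18                   23
                    21                   17                   21
                    22                   18                   11
                    12                   15                   10
                    12                   17]]<stdin>:32: RuntimeWarning: invalid value encountered in cast
```

```bash
cat >> h.py <<'E'
def pca(w):
    c=w.mean(0); U,S,V=np.linalg.svd(w-c,full_matrices=False); d=V[0]; 
    if d[0]<0: d=-d
    return c.round(1),round(float(np.degrees(np.arctan2(d[1],d[0]))),2),np.ptp((w-c)@V[0]).round(1),np.ptp((w-c)@V[1]).round(1)
def pts(s,mask,z):
    v,u=np.where(mask); return np.array([ray(s,a,b,z)[:2] for a,b in zip(u,v)])*1000
E
python3 - <<'E'
from h import *
s=load('top0'); X=cloud(s); z=X[...,2]
m=np.zeros(z.shape,bool); m[222:241,214:234]=(z[222:241,214:234]>.0375)
print('bar',pca(pts(s,m,.044)))
# head rect: steel blob pixels within head
f=s['frame']; m=(f.min(2)>120).astype(np.uint8); m[:205]=0;m[265:]=0;m[:,:310]=0;m[:,415:]=0
m=cv2.morphologyEx(m,cv2.MORPH_CLOSE,np.ones((7,7))) 
w=pts(s,m>0,.020)
h=np.array([479,-122]); ax=np.array([np.cos(np.radians(-67)),np.sin(np.radians(-67))])
sel=np.abs((w-h)@ax)<17; 
for _ in range(4):
    hd=w[(np.abs((w-h)@ax)<17)&(np.linalg.norm(w-h,axis=1)<45)]; h,a,L,W=pca(hd); print(h,a,L,W); 
    # edges in cross direction
c=cv2.minAreaRect(w[(np.abs((w-h)@ax)<19)&(np.linalg.norm(w-h,axis=1)<45)].astype(np.float32)); print(c)
# shaft axis: steel shaft + rubber + butt centreline at ~.026
bt=np.zeros_like(m); bt[205:225,398:412]=(f[205:225,398:412].min(2)>120); print('butt',pca(pts(s,bt>0,.029)))
dk=np.zeros_like(m); dk[210:240,360:405]=(f[210:240,360:405].max(2)<60); print('rub',pca(pts(s,dk>0,.027)))
print(s['frame'][237:243,327:332].tolist()[0][:2])
E
```

```text
bar (array([518.7, 130.4]), 34.97, np.float64(46.3), np.float64(11.9))
[ 478.1 -122.3] 23.33 69.7 33.6
[ 478.1 -122.3] 23.38 69.7 33.6
[ 478.1 -122.3] 23.38 69.7 33.6
[ 478.1 -122.3] 23.38 69.7 33.6
((478.67388916015625, -122.81413269042969), (68.46857452392578, 38.13491439819336), 20.05519676208496)
butt (array([ 546.8, -317.8]), 14.05, np.float64(25.7), np.float64(16.0))
rub (array([ 527.8, -265. ]), -70.75, np.float64(93.3), np.float64(15.6))
[[193, 209, 229], [205, 221, 238]]
```

```bash
cat >> h.py <<'E'
from scipy.spatial.transform import Rotation as Ro
def go(x,y,z,psi,frm=None):
    s=manip.sense(); R=Ro.from_quat(s['tool_rot']).as_matrix()
    d=R.T@(np.array([x,y,z])-s['tcp_pos'])*100
    cur=np.degrees(np.arctan2(R[1,0],R[0,0]))
    print('psi',cur.round(2),'z-axis',R[:,2].round(4),'delta',d.round(2),'turn',((cur-psi+180)%360-180).round(2),'t',s['t'],'F',s['force'].round(2),'M',s['ft_torque'].round(3),'tcp',(s['tcp_pos']*1000).round(1))
E
python3 -c "
from h import *
go(.518,-.2357,.10,109.3)"
```

```text
psi 160.47 z-axis [-0.001  -0.0018 -1.    ] delta [-56.72 -67.31  13.16] turn 51.17 t 0.1 F [ 0.08 -0.51  0.38] M [ 0.019  0.012 -0.029] tcp [208.5 588.5 230.4]
```

Request:
drive_tool(deltas=[-2, -2.4, 0, 2, -5, -6, 0, 6, -8, -9.5, 0, 12, -11, -13, 0, 18, -14, -16.6, 0, 24, -17, -20.2, 0, 30, -20, -23.7, 0, 36, -23, -27.3, 0, 42, -26, -30.9, 0, 47, -29, -34.4, 0, 51, -32, -38, 0, 51.2, -35, -41.5, 0, 51.2], hand=6)

```text
t: 1.3
tcp_pos: [0.3998, 0.0785, 0.2311]
tool_rot: [0.579, 0.815, -0.001, 0.0]
force: [0.0, 0.2, 0.0]
finger_gap: 0.705
```

```bash
python3 -c "
from h import *
go(.518,-.2357,.10,109.3)"
```

```text
psi 109.26 z-axis [-0.0011 -0.0016 -1.    ] delta [-33.55   0.82  13.14] turn -0.04 t 1.3 F [0.04 0.16 0.  ] M [ 0.018 -0.034 -0.012] tcp [399.8  78.5 231.1]
```

Request:
drive_tool(deltas=[-3.5, 0.1, 1, 0, -8, 0.2, 2, 0, -13, 0.3, 4, 0, -18, 0.4, 6, 0, -23, 0.6, 8, 0, -28, 0.7, 10, 0, -32, 0.8, 12, 0, -33.5, 0.8, 13.1, 0, -33.5, 0.8, 13.1, 0, -33.5, 0.8, 13.1, 0])

```text
t: 2.3
tcp_pos: [0.5168, -0.235, 0.0996]
tool_rot: [0.579, 0.815, -0.001, -0.001]
force: [-0.7, -0.1, 0.3]
finger_gap: 0.7
```

```bash
python3 -c "
from h import *
go(.518,-.2357,.10,109.3)
snap('top','top1');snap('side','side1')"
```

```text
psi 109.19 z-axis [-3.4e-03  3.0e-04 -1.0e+00] delta [-0.11  0.09 -0.04] turn -0.11 t 2.3 F [-0.68 -0.06  0.34] M [ 0.025 -0.005  0.003] tcp [ 516.8 -235.    99.6]
```

View pics/top1.png

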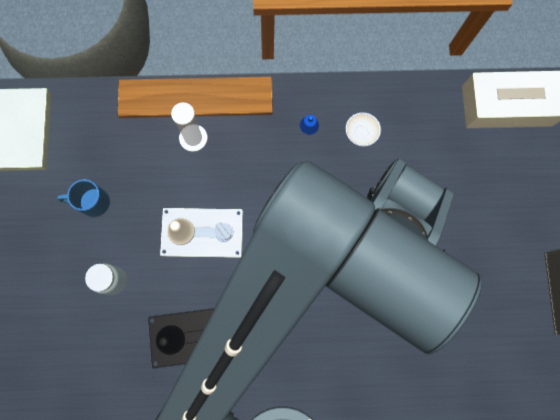

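View pics/side1.png

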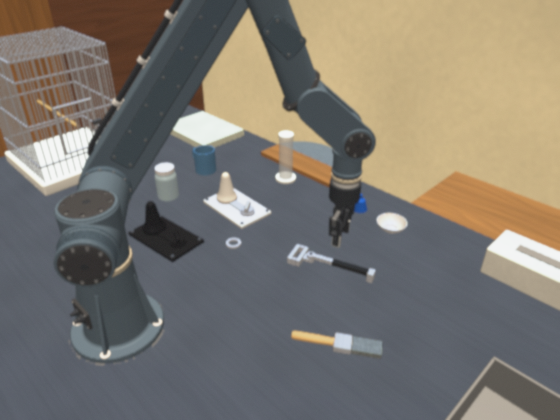

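Request:
drive_tool(deltas=[-0.1, 0.1, 1.5, 0.1, -0.1, 0.1, 4, 0.1, -0.1, 0.1, 6.5, 0.1, -0.1, 0.1, 8.5, 0.1, -0.1, 0.1, 9.3, 0.1, -0.1, 0.1, 9.45, 0.1, -0.1, 0.1, 9.45, 0.1])

```text
t: 3.1
tcp_pos: [0.5183, -0.2343, 0.0065]
tool_rot: [0.579, 0.815, -0.001, -0.0]
force: [0.5, 0.6, -0.2]
finger_gap: 0.704
```

```bash
python3 -c "
from h import *
go(.518,-.2357,.005,109.3)
s=snap('side','side2');im=cv2.imread('pics/side2.png');cv2.imwrite('pics/e.png',cv2.resize(im[200:300,270:400],None,fx=6,fy=6,interpolation=2))"
```

```text
psi 109.24 z-axis [-1.7e-03 -9.0e-04 -1.0e+00] delta [-0.12 -0.08  0.15] turn -0.06 t 3.1 F [ 0.52  0.6  -0.21] M [0.012 0.046 0.026] tcp [ 518.3 -234.3    6.5]
```

View pics/e.png

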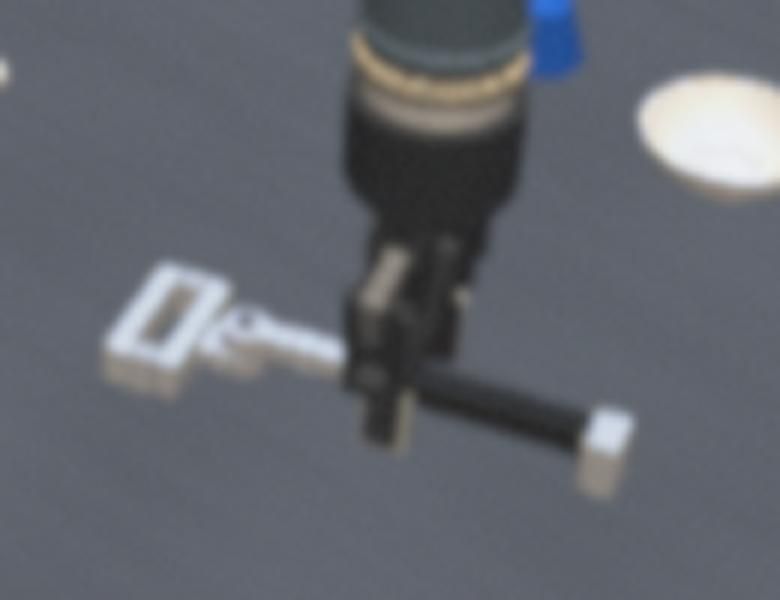

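Request:
drive_tool(deltas=[-0.1, -0.1, 0.1, 0, -0.1, -0.1, 0.1, 0, -0.1, -0.1, 0.1, 0, -0.1, -0.1, 0.1, 0, -0.1, -0.1, 0.1, 0, -0.1, -0.1, 0.1, 0, -0.1, -0.1, 0.1, 0, -0.1, -0.1, 0.1, 0], hand=0, squeeze=80)

```text
t: 3.95
tcp_pos: [0.5184, -0.2362, 0.0068]
tool_rot: [0.579, 0.815, -0.001, 0.001]
force: [-2.0, -0.1, 5.4]
finger_gap: 0.173
```

```bash
python3 -c "
from h import *
go(.518,-.2357,.005,109.3)
print(manip.sense()['finger_gap'])"
```

```text
psi 109.22 z-axis [ 1.0e-04 -2.2e-03 -1.0e+00] delta [ 0.06 -0.02  0.18] turn -0.08 t 3.95 F [-1.95 -0.11  5.42] M [0.044 0.133 0.001] tcp [ 518.4 -236.2    6.8]
0.1727287331034076
```

Request:
drive_tool(deltas=[0, 0, -0.5, 0, 0, 0, -1.5, 0, 0, 0, -3.5, 0, 0, 0, -5.5, 0, 0, 0, -7.5, 0, 0, 0, -8.5, 0, 0, 0, -8.5, 0, 0, 0, -8.5, 0])

```text
t: 4.75
tcp_pos: [0.518, -0.2358, 0.0915]
tool_rot: [0.579, 0.815, -0.001, 0.0]
force: [-0.6, -0.2, -3.4]
finger_gap: 0.169
```

```bash
python3 -c "
from h import *
go(.518,-.2357,.005,109.3)
s=snap('side','side3');im=cv2.imread('pics/side3.png');cv2.imwrite('pics/e.png',cv2.resize(im[170:270,250:380],None,fx=6,fy=6,interpolation=2))"
```

```text
psi 109.22 z-axis [-4.0e-04 -1.8e-03 -1.0e+00] delta [0.02 0.01 8.65] turn -0.08 t 4.75 F [-0.61 -0.19 -3.4 ] M [-0.111  0.014 -0.025] tcp [ 518.  -235.8   91.5]
```

View pics/e.png

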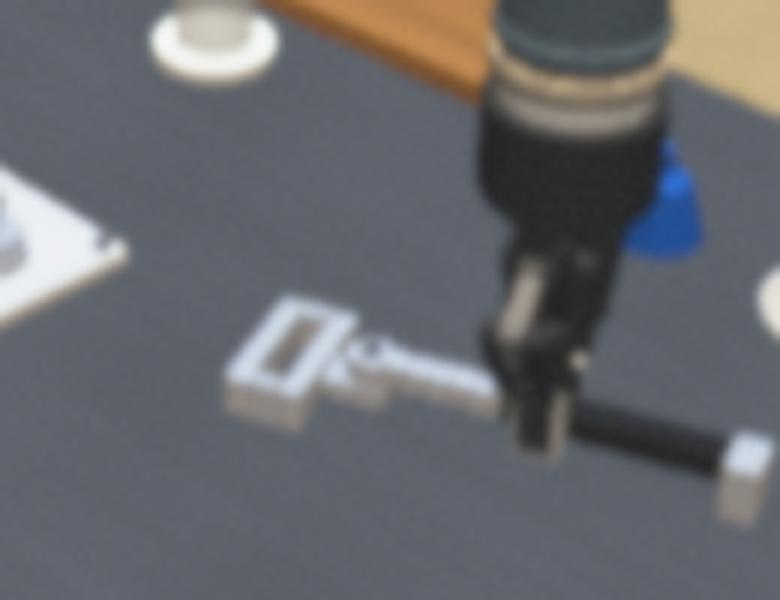

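```bash
python3 -c "
from h import *
go(.5879,.0316,.0918,124.8)"
```

```text
psi 109.22 z-axis [-0.0013 -0.0012 -1.    ] delta [22.92 15.42 -0.12] turn -15.58 t 4.8 F [-0.02  0.46 -2.79] M [-0.051 -0.029  0.005] tcp [ 517.7 -235.6   91. ]
```

Request:
drive_tool(deltas=[1, 0.7, 0, -1, 3, 2, 0, -2.5, 6, 4, 0, -4.5, 9, 6.1, 0, -6.5, 12, 8.1, 0, -8.5, 15, 10.1, 0, -10.5, 18, 12.1, 0, -12.5, 20.5, 13.8, 0, -14.5, 22, 14.8, 0, -15.3, 22.9, 15.4, 0, -15.6, 22.9, 15.4, 0, -15.6, 22.9, 15.4, 0, -15.6])

```text
t: 6.0
tcp_pos: [0.5872, 0.0311, 0.0901]
tool_rot: [0.463, 0.886, -0.001, -0.001]
force: [-0.6, -0.8, -2.6]
finger_gap: 0.169
```

```bash
python3 -c "
from h import *
go(.5879,.0316,.0918,124.8)
s=snap('side','side4');im=cv2.imread('pics/side4.png');cv2.imwrite('pics/e.png',cv2.resize(im[140:240,210:340],None,fx=6,fy=6,interpolation=2))
snap('top','top4')"
```

```text
psi 124.84 z-axis [-0.0026 -0.0015 -1.    ] delta [-0.    0.08 -0.17] turn 0.04 t 6.0 F [-0.62 -0.83 -2.6 ] M [-0.101 -0.065  0.02 ] tcp [587.2  31.1  90.1]
```

View pics/e.png

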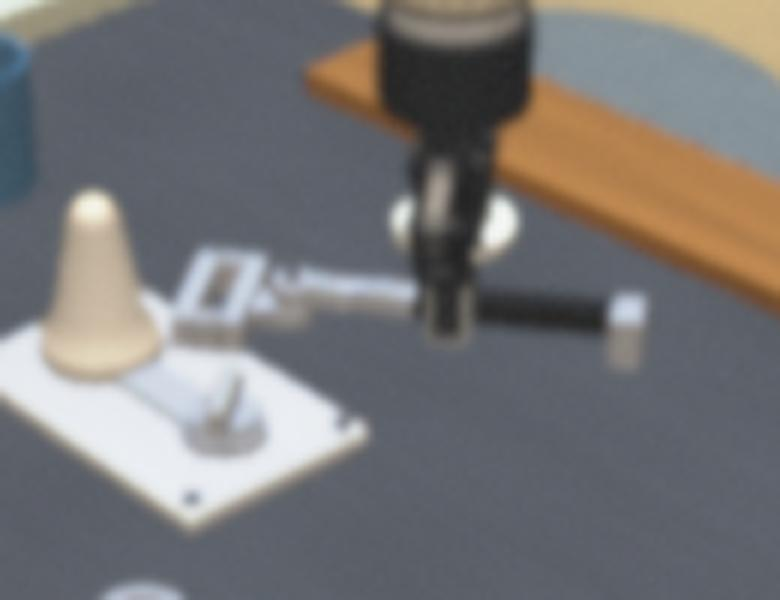

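View pics/top4.png

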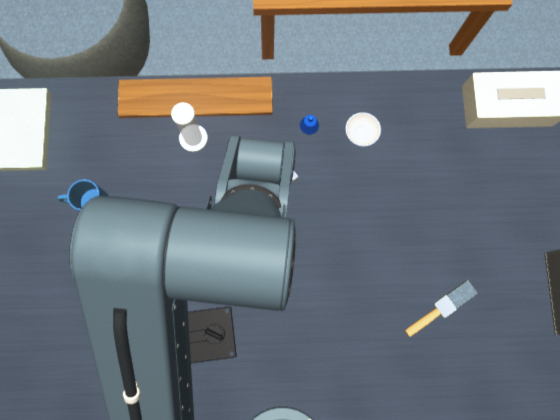

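```bash
cat >> h.py <<'E'
def overlay(tag,off,slot,hd,zu,box,out,f=8,barang=34.97,bolt=(.5187,.1304)):
    """draw predicted head top outline+slot (green) and bar top (red) on the zoomed crop"""
    s=load(tag); im=cv2.cvtColor(s['frame'],cv2.COLOR_RGB2BGR); x0,y0,x1,y1=box
    c=cv2.resize(im[y0:y1,x0:x1],None,fx=f,fy=f,interpolation=2)
    def poly(cx,cy,ang,hx,hy,z,col):
        a=np.radians(ang);ex=np.array([np.cos(a),np.sin(a)]);ey=np.array([-ex[1],ex[0]])
        P=[proj(s,[*(np.array([cx,cy])+i*ex*hx+j*ey*hy),z])[:2] for i,j in((1,1),(1,-1),(-1,-1),(-1,1))]
        P=((np.array(P)-[x0,y0]+.5)*f).astype(np.int32); cv2.polylines(c,[P],True,col,1)
    poly(*slot,hd,.018,.033,zu+.02,(0,255,0)); poly(*slot,hd,.00725,.02425,zu+.02,(0,255,0))
    poly(*slot,hd,.018,.033,zu,(255,255,0))
    poly(*bolt,barang+90,.006,.023,.044,(0,0,255)); poly(*bolt,barang+90,.006,.023,.028,(0,128,255))
    cv2.imwrite(out,c)
def slot(): 
    s=manip.sense(); R=Ro.from_quat(s['tool_rot']).as_matrix(); psi=np.degrees(np.arctan2(R[1,0],R[0,0]))+.2
    a=np.radians(psi); p=s['tcp_pos']; return (p[0]+.1206*np.cos(a),p[1]+.1206*np.sin(a)),psi,p[2]-.0068
E
python3 -c "
from h import *
sl,h,zu=slot(); print(sl,h,zu)
overlay('side4',0,sl,h,zu,(225,170,325,240),'pics/f.png')
overlay('side0',0,(.4783,-.1225),109.3,0,(270,230,370,300),'pics/g.png')"
```

```text
(np.float64(0.5182975478996287), np.float64(0.12921286682448782)) 124.94937980788228 0.08354592705877743
```

View pics/f.png

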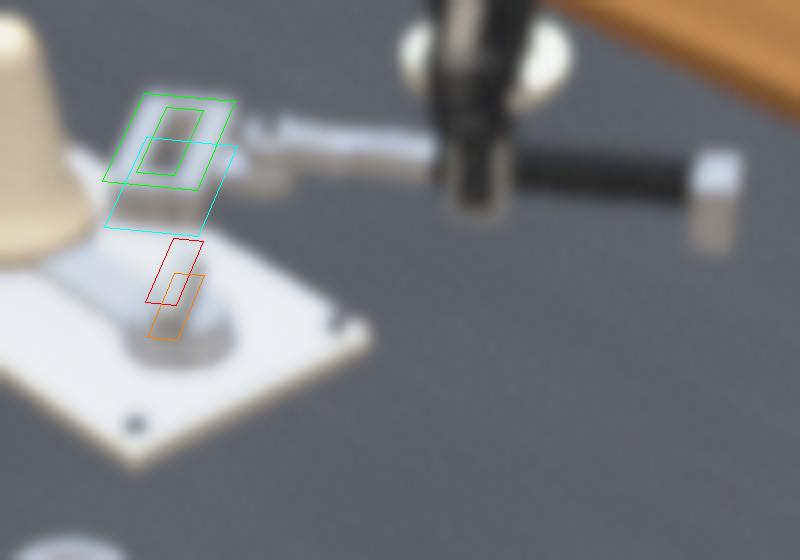

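View pics/g.png

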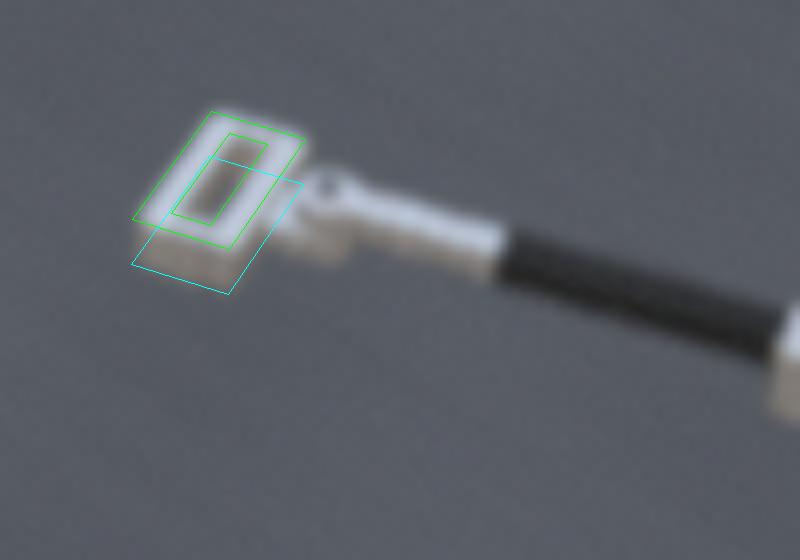

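```bash
cat >> h.py <<'E'
def seat(zu,bolt=(.5187,.1304),hd=124.97):
    sl,h,z=slot(); a=np.radians(hd)
    go(bolt[0]-.1206*np.cos(a),bolt[1]-.1206*np.sin(a),zu+.0068,hd-.2); print('slot',np.round(np.array(sl)*1000,1),round(h,2),'zu',round(z*1000,1))
E
python3 -c "
from h import *
seat(.048)"
```

```text
psi 124.75 z-axis [-0.0021 -0.0014 -1.    ] delta [0.07 0.11 3.55] turn -0.02 t 6.1 F [ 0.06  0.86 -3.19] M [-0.104 -0.002 -0.002] tcp [587.4  30.4  90.3]
slot [518.3 129.2] 124.95 zu 83.5
```

Request:
drive_tool(deltas=[0.1, 0.1, 0.8, 0, 0.1, 0.1, 1.8, 0, 0.1, 0.1, 2.8, 0, 0.1, 0.1, 3.4, 0, 0.1, 0.1, 3.5, 0, 0.1, 0.1, 3.5, 0])

```text
t: 6.7
tcp_pos: [0.5873, 0.0317, 0.0548]
tool_rot: [0.464, 0.886, -0.001, -0.001]
force: [0.0, 0.4, -1.8]
finger_gap: 0.173
```

```bash
python3 -c "
from h import *
seat(.048)
snap('side','side5')
sl,h,zu=slot()
overlay('side5',0,sl,h,zu,(225,170,325,240),'pics/f.png')"
```

```text
psi 124.75 z-axis [-0.003  -0.0013 -1.    ] delta [-0.04  0.03  0.  ] turn -0.02 t 6.7 F [ 0.01  0.45 -1.76] M [-0.144 -0.108  0.043] tcp [587.3  31.7  54.8]
slot [518.3 130.5] 124.95 zu 48.0
```

View pics/f.png

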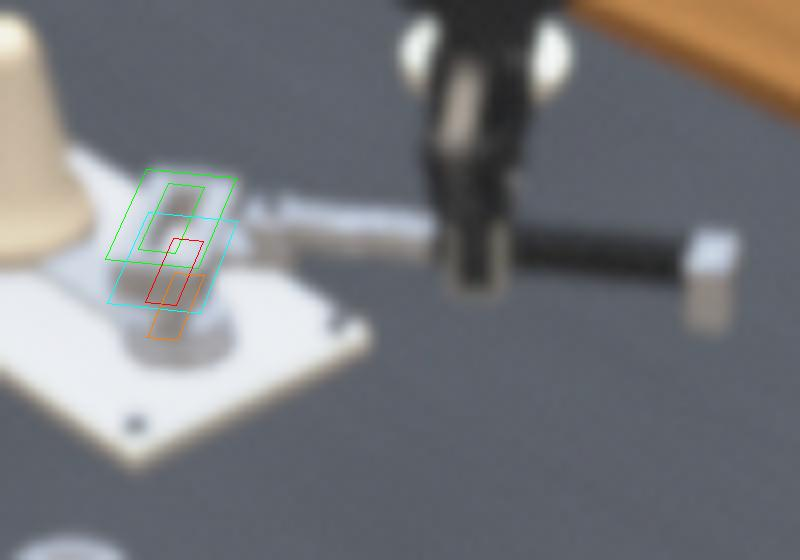

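```bash
python3 -c "
from h import *
overlay('side0',0,(.5,.0),109.3,0,(225,180,275,230),'pics/g.png',f=14)
sl,h,zu=slot()
overlay('side5',0,sl,h,zu,(225,180,275,230),'pics/f.png',f=14)
a=cv2.imread('pics/g.png');b=cv2.imread('pics/f.png');cv2.imwrite('pics/gf.png',cv2.resize(np.hstack([a,b]),(800,400),interpolation=cv2.INTER_AREA))"
```

```text
(no output)
```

View pics/gf.png

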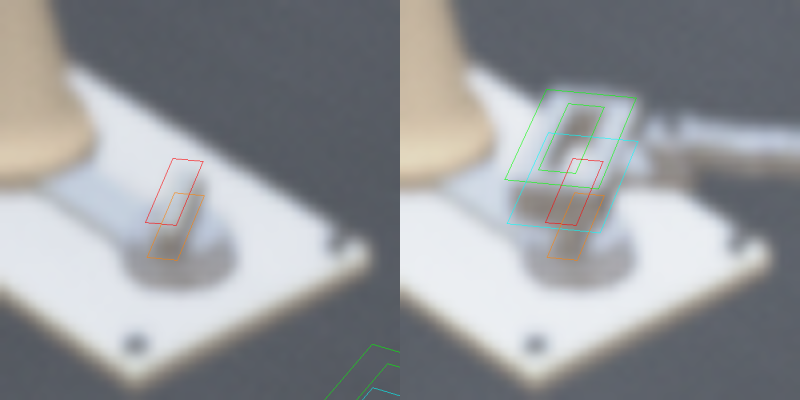

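Request:
drive_tool(deltas=[0, 0, 0.2, 0, 0, 0, 0.4, 0, 0, 0, 0.6, 0, 0, 0, 0.6, 0])

```text
t: 7.15
tcp_pos: [0.5875, 0.0318, 0.049]
tool_rot: [0.464, 0.886, -0.001, -0.001]
force: [-0.0, -0.4, -3.1]
finger_gap: 0.166
```

```bash
python3 -c "
from h import *
seat(.028)"
```

```text
psi 124.76 z-axis [-0.0025 -0.0013 -1.    ] delta [-0.04  0.02  1.42] turn -0.01 t 7.15 F [-0.04 -0.42 -3.11] M [-0.122  0.004 -0.006] tcp [587.5  31.8  49. ]
slot [518.4 130.6] 124.96 zu 42.2
```

Request:
drive_tool(deltas=[0, 0, 0.15, 0, 0, 0, 0.3, 0, 0, 0, 0.45, 0, 0, 0, 0.45, 0])

```text
t: 7.55
tcp_pos: [0.5873, 0.0318, 0.0443]
tool_rot: [0.464, 0.886, -0.001, -0.001]
force: [-0.1, 0.3, -3.0]
finger_gap: 0.173
```

```bash
python3 -c "
from h import *
seat(.028)"
```

```text
psi 124.75 z-axis [-0.003  -0.0012 -1.    ] delta [-0.05  0.04  0.95] turn -0.02 t 7.55 F [-0.11  0.32 -3.02] M [-0.045 -0.072  0.079] tcp [587.3  31.8  44.3]
slot [518.2 130.6] 124.95 zu 37.5
```

Slot is over the bar, free of contact. Continue down.

Request:
drive_tool(deltas=[0, 0, 0.2, 0, 0, 0, 0.4, 0, 0, 0, 0.6, 0, 0, 0, 0.75, 0, 0, 0, 0.75, 0])

```text
t: 8.05
tcp_pos: [0.587, 0.0317, 0.0365]
tool_rot: [0.464, 0.886, -0.001, -0.001]
force: [-0.2, 1.1, -2.7]
finger_gap: 0.168
```

```bash
python3 -c "
from h import *
seat(.028)"
```

```text
psi 124.75 z-axis [-0.0036 -0.0012 -1.    ] delta [-0.06  0.06  0.17] turn -0.02 t 8.05 F [-0.24  1.13 -2.69] M [-0.127 -0.063 -0.007] tcp [587.   31.7  36.5]
slot [517.9 130.6] 124.95 zu 29.7
```

Request:
drive_tool(deltas=[-0.03, 0.05, 0.1, 0, -0.03, 0.05, 0.2, 0, -0.03, 0.05, 0.25, 0, -0.03, 0.05, 0.25, 0])

```text
t: 8.45
tcp_pos: [0.5879, 0.0317, 0.0342]
tool_rot: [0.464, 0.886, -0.001, -0.001]
force: [1.3, -0.3, -1.4]
finger_gap: 0.166
```

```bash
python3 -c "
from h import *
seat(.028)
snap('side','side6')
sl,h,zu=slot()
overlay('side6',0,sl,h,zu,(225,180,275,230),'pics/f.png',f=12)
"
```

```text
psi 124.75 z-axis [-0.003  -0.0012 -1.    ] delta [-0.01 -0.02 -0.06] turn -0.02 t 8.45 F [ 1.25 -0.35 -1.37] M [-0.015 -0.022  0.013] tcp [587.9  31.7  34.2]
slot [518.8 130.6] 124.95 zu 27.4
```

View pics/f.png

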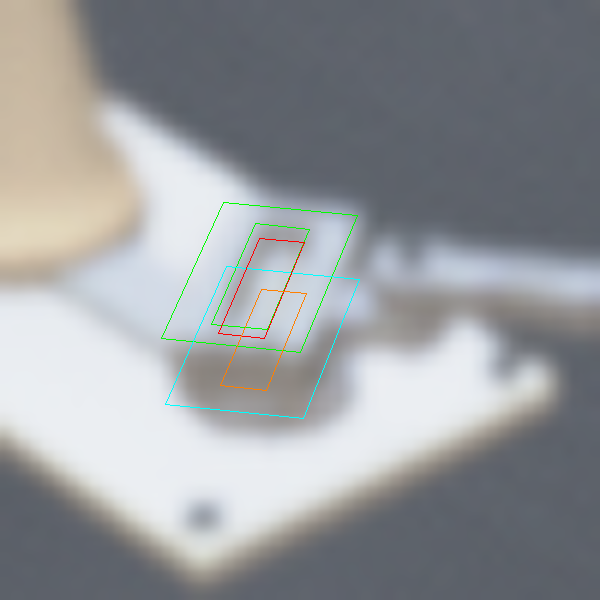

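Request:
drive_tool(deltas=[0, 0, 0.08, 0, 0, 0, 0.08, 0, 0, 0, 0.08, 0])

```text
t: 8.8
tcp_pos: [0.588, 0.0316, 0.0336]
tool_rot: [0.464, 0.886, -0.001, -0.001]
force: [-0.3, -0.8, 0.5]
finger_gap: 0.167
```

```bash
python3 -c "
from h import *
seat(.028)
"
```

```text
psi 124.75 z-axis [-0.0028 -0.0013 -1.    ] delta [ 0.   -0.02 -0.12] turn -0.02 t 8.8 F [-0.33 -0.82  0.51] M [0.024 0.062 0.05 ] tcp [588.   31.6  33.6]
slot [518.9 130.5] 124.95 zu 26.8
```

```bash
cat >> h.py <<'E'
def arc(steps,L=12.06):
    for t in steps: a=np.radians(t); print(t,round(L*(1-np.cos(a)),2),round(-L*np.sin(a),2))
def st():
    s=manip.sense(); sl,h,zu=slot(); R=Ro.from_quat(s['tool_rot']).as_matrix()
    Ft=R.T@s['force']; r=s['tcp_pos'][:2]-np.array([.5187,.1304]); F=s['force']
    print('t',s['t'],'turned',round(124.95-h,2),'slot',np.round(np.array(sl)*1000,1),'zu',round(zu*1000,1),'Ftool',Ft.round(2),'Mz',s['ft_torque'].round(3),'Mbolt',round(s['ft_torque'][2]+r[0]*F[1]-r[1]*F[0],3))
E
python3 -c "
from h import *
st(); arc([1.5,3,4.5,6,7.5,9,10])"
```

```text
t 8.8 turned -0.0 slot [518.9 130.5] zu 26.8 Ftool [-0.49 -0.74 -0.51] Mz [0.024 0.062 0.05 ] Mbolt -0.04
1.5 0.0 -0.32
3 0.02 -0.63
4.5 0.04 -0.95
6 0.07 -1.26
7.5 0.1 -1.57
9 0.15 -1.89
10 0.18 -2.09
```

Request:
drive_tool(deltas=[0, -0.16, 0, 0.75, 0, -0.32, 0, 1.5, 0.01, -0.47, 0, 2.25, 0.02, -0.63, 0, 3, 0.04, -0.95, 0, 4.5, 0.07, -1.26, 0, 6, 0.07, -1.26, 0, 6, 0.07, -1.26, 0, 6])

```text
t: 9.6
tcp_pos: [0.577, 0.0251, 0.0336]
tool_rot: [0.51, 0.86, -0.001, -0.001]
force: [-0.0, 2.1, 0.2]
finger_gap: 0.169
```

```bash
python3 -c "
from h import *
st()"
```

```text
t 9.6 turned 6.03 slot [518.7 130.7] zu 26.8 Ftool [ 1.83  0.99 -0.24] Mz [ 0.504  0.097 -0.108] Mbolt 0.012
```

Request:
drive_tool(deltas=[0, -0.32, 0, 1.5, 0.02, -0.63, 0, 3, 0.04, -0.95, 0, 4.5, 0.07, -1.26, 0, 6, 0.07, -1.26, 0, 6])

```text
t: 10.1
tcp_pos: [0.5654, 0.0195, 0.0337]
tool_rot: [0.555, 0.832, -0.001, -0.001]
force: [1.5, 2.1, 0.1]
finger_gap: 0.172
```

```bash
python3 -c "
from h import *
st()
snap('side','side7');im=cv2.imread('pics/side7.png');cv2.imwrite('pics/e.png',cv2.resize(im[150:250,210:330],None,fx=6,fy=6,interpolation=2))
snap('top','top7')"
```

```text
t 10.1 turned 12.12 slot [518.6 130.7] zu 26.9 Ftool [ 1.39  2.21 -0.06] Mz [ 0.555 -0.078 -0.16 ] Mbolt 0.107
```

View pics/e.png

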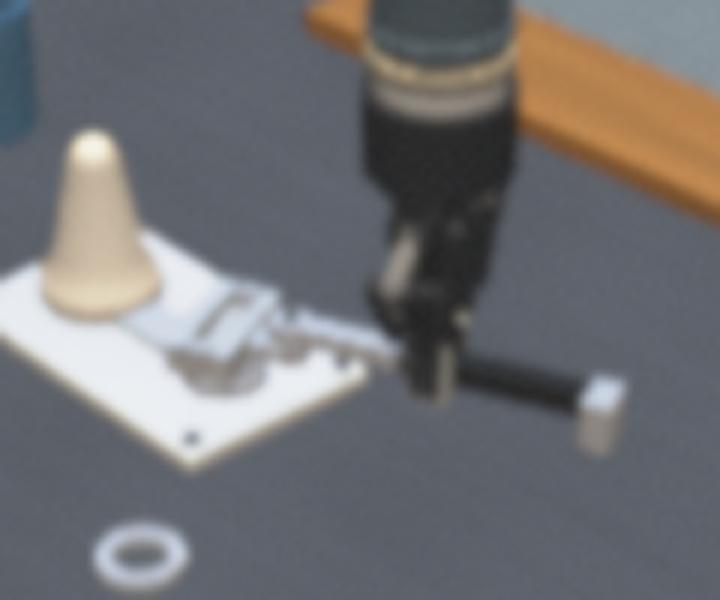

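View pics/top7.png

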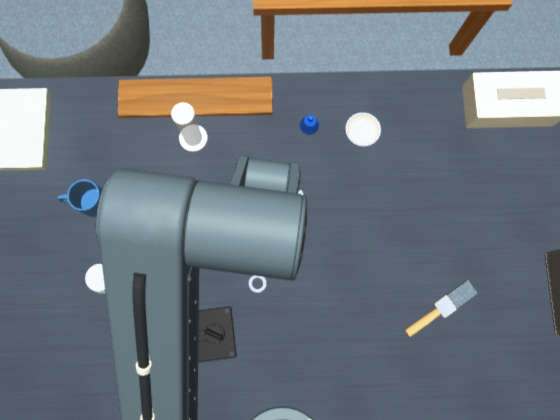

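Request:
drive_tool(deltas=[0, -0.32, 0, 1.5, 0.02, -0.63, 0, 3, 0.03, -0.84, 0, 4, 0.03, -0.84, 0, 4])

```text
t: 10.6
tcp_pos: [0.5575, 0.0165, 0.0338]
tool_rot: [0.583, 0.812, -0.001, -0.001]
force: [2.2, 2.7, -0.8]
finger_gap: 0.164
```

```bash
python3 -c "
from h import *
st()"
```

```text
t 10.6 turned 16.1 slot [518.6 130.7] zu 27.0 Ftool [1.89 2.95 0.82] Mz [ 0.593 -0.188 -0.194] Mbolt 0.161
```

Request:
drive_tool(deltas=[0, -0.21, 0, 1, 0.01, -0.42, 0, 2, 0.01, -0.42, 0, 2])

```text
t: 10.9
tcp_pos: [0.5534, 0.0152, 0.0338]
tool_rot: [0.598, 0.802, -0.001, -0.001]
force: [2.1, 3.2, -0.3]
finger_gap: 0.165
```

```bash
python3 -c "
from h import *
st()"
```

```text
t 10.9 turned 18.16 slot [518.6 130.7] zu 27.0 Ftool [2.42 2.96 0.3 ] Mz [ 0.63  -0.232 -0.168] Mbolt 0.189
```

Request:
drive_tool(deltas=[0, -0.21, 0, 1, 0.01, -0.42, 0, 2, 0.01, -0.42, 0, 2])

```text
t: 11.2
tcp_pos: [0.5492, 0.0141, 0.0339]
tool_rot: [0.612, 0.791, -0.001, -0.001]
force: [2.2, 3.2, 0.0]
finger_gap: 0.166
```

```bash
python3 -c "
from h import *
st()"
```

```text
t 11.2 turned 20.22 slot [518.6 130.7] zu 27.1 Ftool [ 2.55  2.91 -0.02] Mz [ 0.618 -0.235 -0.174] Mbolt 0.176
```

Request:
drive_tool(deltas=[0, -0.21, 0, 1, 0.01, -0.42, 0, 2, 0.01, -0.42, 0, 2])

```text
t: 11.5
tcp_pos: [0.545, 0.013, 0.0339]
tool_rot: [0.626, 0.78, -0.001, -0.001]
force: [1.1, 3.2, -0.1]
finger_gap: 0.167
```

```bash
python3 -c "
from h import *
st()"
```

```text
t 11.5 turned 22.27 slot [518.5 130.7] zu 27.1 Ftool [2.89 1.79 0.12] Mz [ 0.64  -0.274 -0.19 ] Mbolt 0.026
```

Request:
drive_tool(deltas=[0, -0.21, 0.02, 1, 0.01, -0.42, 0.02, 2, 0.01, -0.42, 0.02, 2])

```text
t: 11.8
tcp_pos: [0.5408, 0.0122, 0.0338]
tool_rot: [0.64, 0.768, -0.001, -0.001]
force: [1.6, 3.1, -0.1]
finger_gap: 0.171
```

```bash
python3 -c "
from h import *
st()"
```

```text
t 11.8 turned 24.32 slot [518.5 130.7] zu 27.0 Ftool [2.78 2.18 0.06] Mz [ 0.673 -0.269 -0.229] Mbolt 0.034
```

Request:
drive_tool(deltas=[0, -0.21, 0, 1, 0.01, -0.42, 0, 2, 0.01, -0.42, 0, 2])

```text
t: 12.1
tcp_pos: [0.5365, 0.0114, 0.0338]
tool_rot: [0.654, 0.757, -0.001, -0.001]
force: [2.1, 3.7, -1.0]
finger_gap: 0.172
```

```bash
python3 -c "
from h import *
st()"
```

```text
t 12.1 turned 26.38 slot [518.5 130.7] zu 27.0 Ftool [3.32 2.63 0.99] Mz [ 0.667 -0.341 -0.255] Mbolt 0.062
```

Request:
drive_tool(deltas=[0.02, -0.21, 0.01, 1, 0.05, -0.42, 0.02, 2, 0.05, -0.42, 0.02, 2])

```text
t: 12.4
tcp_pos: [0.5323, 0.011, 0.0338]
tool_rot: [0.667, 0.745, -0.001, -0.0]
force: [3.1, 2.0, -0.3]
finger_gap: 0.17
```

```bash
python3 -c "
from h import *
st()
snap('side','side8');im=cv2.imread('pics/side8.png');cv2.imwrite('pics/e.png',cv2.resize(im[150:250,210:330],None,fx=6,fy=6,interpolation=2))"
```

```text
t 12.4 turned 28.41 slot [518.6 130.8] zu 27.0 Ftool [1.6  3.33 0.26] Mz [ 0.399 -0.363 -0.215] Mbolt 0.186
```

View pics/e.png

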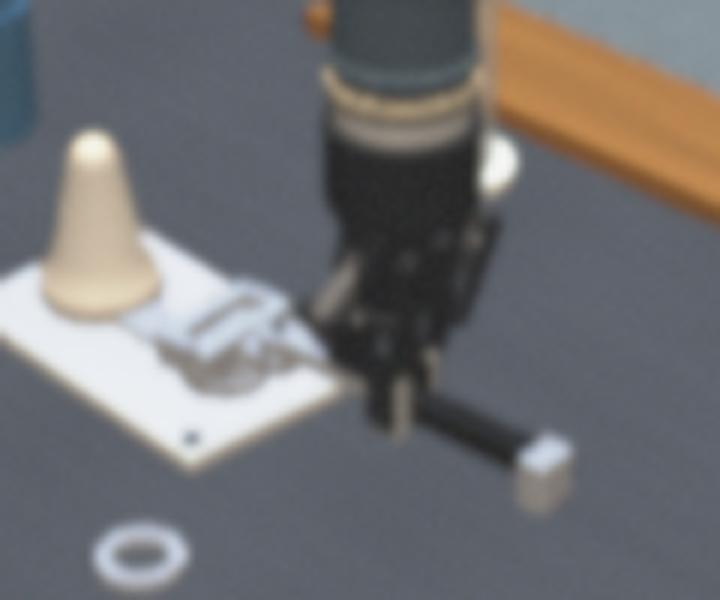

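Request:
drive_tool(deltas=[0, -0.21, 0, 1, 0.01, -0.42, 0, 2, 0.01, -0.42, 0, 2])

```text
t: 12.75
tcp_pos: [0.528, 0.0106, 0.0338]
tool_rot: [0.68, 0.733, -0.001, -0.0]
force: [2.2, 1.7, 0.0]
finger_gap: 0.169
```

```bash
python3 -c "
from h import *
st()"
```

```text
t 12.75 turned 30.43 slot [518.5 130.8] zu 27.0 Ftool [ 1.53  2.35 -0.05] Mz [ 0.472 -0.438 -0.206] Mbolt 0.077
```

Request:
drive_tool(deltas=[0, -0.21, 0, 1, 0.01, -0.42, 0, 2, 0.01, -0.42, 0, 2])

```text
t: 13.05
tcp_pos: [0.5237, 0.0103, 0.0338]
tool_rot: [0.693, 0.721, -0.001, -0.0]
force: [2.8, 1.2, -0.5]
finger_gap: 0.173
```

```bash
python3 -c "
from h import *
st()"
```

```text
t 13.05 turned 32.48 slot [518.5 130.8] zu 27.0 Ftool [1.05 2.84 0.54] Mz [ 0.502 -0.422 -0.262] Mbolt 0.079
```

Request:
drive_tool(deltas=[0, -0.21, 0, 1, 0.01, -0.42, 0, 2, 0.01, -0.42, 0, 2])

```text
t: 13.35
tcp_pos: [0.5193, 0.0102, 0.0339]
tool_rot: [0.706, 0.708, -0.001, -0.0]
force: [2.4, 2.0, 0.6]
finger_gap: 0.169
```

```bash
python3 -c "
from h import *
st()"
```

```text
t 13.35 turned 34.53 slot [518.4 130.8] zu 27.1 Ftool [ 1.94  2.39 -0.61] Mz [ 0.533 -0.492 -0.251] Mbolt 0.037
```

Request:
drive_tool(deltas=[0, -0.21, 0, 1, 0.01, -0.42, 0, 2, 0.01, -0.42, 0, 2])

```text
t: 13.65
tcp_pos: [0.5149, 0.0103, 0.0339]
tool_rot: [0.718, 0.696, -0.001, -0.0]
force: [4.0, 3.3, -1.4]
finger_gap: 0.17
```

```bash
python3 -c "
from h import *
st()"
```

```text
t 13.65 turned 36.57 slot [518.4 130.9] zu 27.1 Ftool [3.44 3.88 1.41] Mz [ 0.606 -0.506 -0.228] Mbolt 0.238
```

Request:
drive_tool(deltas=[0, -0.16, 0.01, 0.75, 0.01, -0.32, 0.02, 1.5, 0.01, -0.32, 0.02, 1.5])

```text
t: 13.95
tcp_pos: [0.5117, 0.0105, 0.0338]
tool_rot: [0.728, 0.686, -0.001, -0.0]
force: [2.2, 2.6, 0.1]
finger_gap: 0.168
```

```bash
python3 -c "
from h import *
st();st()"
```

```text
t 13.95 turned 38.11 slot [518.4 130.9] zu 27.0 Ftool [ 2.72  2.09 -0.15] Mz [ 0.603 -0.53  -0.25 ] Mbolt 0.001
t 13.95 turned 38.11 slot [518.4 130.9] zu 27.0 Ftool [ 2.72  2.09 -0.15] Mz [ 0.603 -0.53  -0.25 ] Mbolt 0.001
```

Request:
drive_tool(deltas=[0, -0.16, 0.01, 0.75, 0.02, -0.32, 0.02, 1.5, 0.02, -0.32, 0.02, 1.5])

```text
t: 14.25
tcp_pos: [0.5085, 0.0107, 0.0337]
tool_rot: [0.737, 0.676, -0.001, 0.0]
force: [3.1, 2.0, 0.8]
finger_gap: 0.166
```

```bash
python3 -c "
from h import *
st()
snap('side','side9');im=cv2.imread('pics/side9.png');cv2.imwrite('pics/e.png',cv2.resize(im[150:250,210:330],None,fx=6,fy=6,interpolation=2))"
```

```text
t 14.25 turned 39.65 slot [518.4 130.9] zu 26.9 Ftool [ 2.22  2.96 -0.79] Mz [ 0.468 -0.544 -0.304] Mbolt 0.052
```

View pics/e.png

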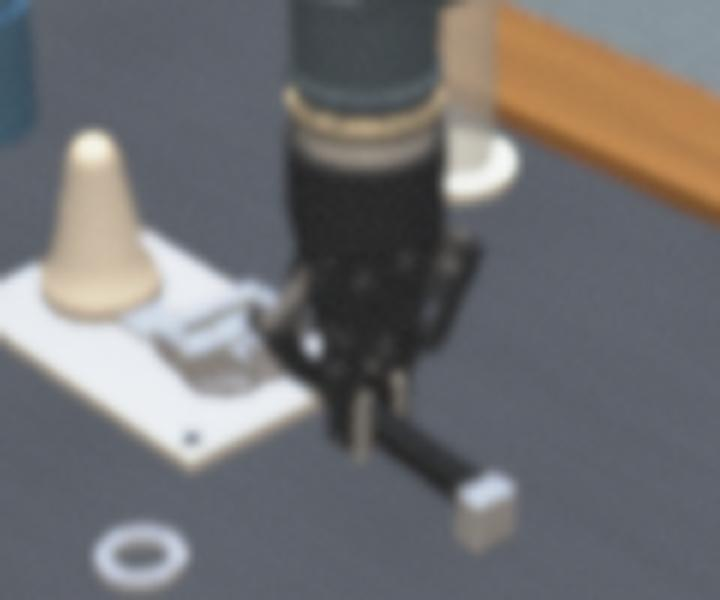

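Request:
drive_tool(deltas=[0, -0.21, 0, 1, 0.02, -0.42, 0, 2, 0.02, -0.42, 0, 2])

```text
t: 14.6
tcp_pos: [0.5041, 0.0112, 0.0337]
tool_rot: [0.748, 0.663, -0.001, -0.0]
force: [3.0, 1.2, 0.1]
finger_gap: 0.164
```

```bash
python3 -c "
from h import *
st()"
```

```text
t 14.6 turned 41.66 slot [518.2 131. ] zu 26.9 Ftool [ 1.59  2.82 -0.12] Mz [ 0.403 -0.518 -0.232] Mbolt 0.107
```

Request:
drive_tool(deltas=[0, -0.21, 0, 1, 0.02, -0.42, 0, 2, 0.02, -0.42, 0, 2])

```text
t: 14.9
tcp_pos: [0.4998, 0.0119, 0.0337]
tool_rot: [0.76, 0.65, -0.001, 0.0]
force: [3.0, 0.6, 0.7]
finger_gap: 0.168
```

```bash
python3 -c "
from h import *
st()"
```

```text
t 14.9 turned 43.7 slot [518.1 131.1] zu 26.9 Ftool [ 1.04  2.88 -0.71] Mz [ 0.398 -0.553 -0.244] Mbolt 0.102
```

Request:
drive_tool(deltas=[0, -0.2, 0, 1, 0.0, -0.39, 0, 2, 0.0, -0.39, 0, 2])

```text
t: 15.2
tcp_pos: [0.4963, 0.0125, 0.0338]
tool_rot: [0.771, 0.636, -0.001, 0.001]
force: [4.1, 2.6, 0.8]
finger_gap: 0.169
```

```bash
python3 -c "
from h import *
st()"
```

```text
t 15.2 turned 45.7 slot [518.8 131. ] zu 27.0 Ftool [ 3.3   3.57 -0.79] Mz [ 0.503 -0.779 -0.123] Mbolt 0.307
```

Request:
drive_tool(deltas=[0, -0.2, 0, 1, 0.0, -0.41, 0, 2, 0.0, -0.41, 0, 2])

```text
t: 15.5
tcp_pos: [0.4935, 0.0131, 0.034]
tool_rot: [0.782, 0.623, 0.0, 0.002]
force: [6.2, 1.4, -0.5]
finger_gap: 0.169
```

```bash
python3 -c "
from h import *
st()"
```

```text
t 15.5 turned 47.64 slot [520.  130.8] zu 27.2 Ftool [2.77 5.71 0.48] Mz [ 0.524 -0.926  0.16 ] Mbolt 0.849
```

```bash
python3 -c "
from h import *
st()
snap('side','side10');im=cv2.imread('pics/side10.png');cv2.imwrite('pics/e.png',cv2.resize(im[170:250,220:310],None,fx=8,fy=8,interpolation=2))
s=load('side10')
X=cloud(s); z=X[...,2]
arc([3,5,7,9,11,13],8.26)
"
```

```text
t 15.5 turned 47.64 slot [520.  130.8] zu 27.2 Ftool [2.77 5.71 0.48] Mz [ 0.524 -0.926  0.16 ] Mbolt 0.849
3 0.01 -0.43
5 0.03 -0.72
7 0.06 -1.01
9 0.1 -1.29
11 0.15 -1.58
13 0.21 -1.86
```

View pics/e.png

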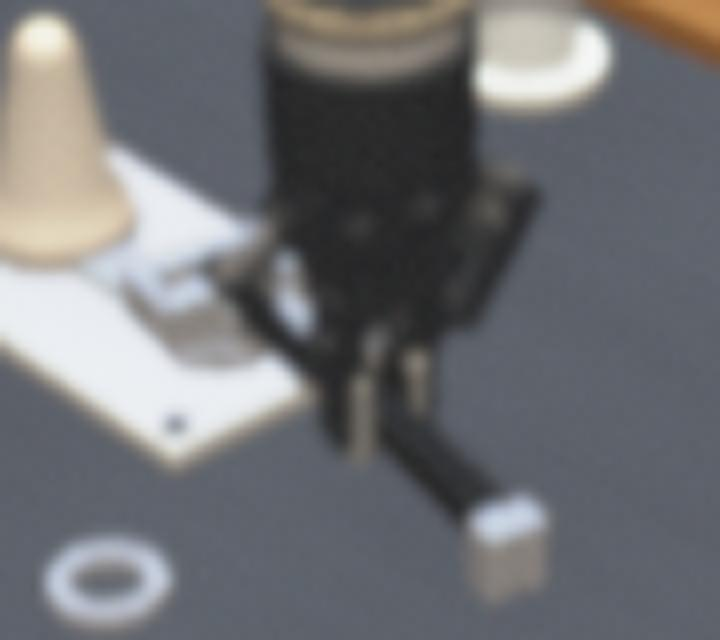

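Request:
drive_tool(deltas=[0, -0.2, 0, 1, 0, -0.34, 0, 2, 0.01, -0.48, 0, 3, 0.02, -0.63, 0, 4, 0.03, -0.77, 0, 5, 0.04, -0.91, 0, 6, 0.04, -0.91, 0, 6])

```text
t: 16.25
tcp_pos: [0.4856, 0.0153, 0.0341]
tool_rot: [0.813, 0.582, 0.001, 0.003]
force: [4.7, 1.8, -0.3]
finger_gap: 0.171
```

```bash
cat >> h.py <<'E'
def pin():
    s=manip.sense(); sl,h,zu=slot(); a=np.radians(h); p=np.array(sl)-.038*np.array([np.cos(a),np.sin(a)])
    R=Ro.from_quat(s['tool_rot']).as_matrix(); F=R.T@s['force']; d=np.array([.5187,.1304])-p
    hd=np.degrees(np.arctan2(d[1],d[0])); print('pin',(p*1000).round(2),'dist',(np.hypot(*d)*1000).round(2),'headdir',hd.round(2),'kink est',(hd-h).round(2),'Mpin',(s['ft_torque'][2]+F[1]*.0826).round(3))
E
python3 -c "
from h import *
st();pin()"
```

```text
t 16.25 turned 53.53 slot [524.  129.7] zu 27.3 Ftool [3.27 3.87 0.32] Mz [ 0.501 -0.841  0.183] Mbolt 0.666
pin [511.93  93.64] dist 37.37 headdir 79.56 kink est 8.14 Mpin 0.503
```

```bash
python3 - <<'E'
from h import *
s=snap('side','side11')
im=cv2.imread('pics/side11.png');cv2.imwrite('pics/e.png',cv2.resize(im[170:250,220:310],None,fx=8,fy=8,interpolation=2))
pin()
ps={'side7':(124.95-12.12,.5654,.0195),'side8':(124.95-28.41,.5323,.011),'side9':(124.95-39.65,.5085,.0107),'side10':(124.95-47.64,.4935,.0131),'side11':(124.95-53.53,.4856,.0153)}
for k,(h,x,y) in ps.items():
    s=load(k); f=s['frame']; a=np.radians(h); d=np.array([np.cos(a),np.sin(a)]); b=np.array([x,y])-d*(.206-.1206)
    u,v,_=proj(s,[*b,.028+.031]); 
    # bright top of butt near
    m=np.zeros(f.shape[:2],np.uint8); y0,x0=int(v)-10,int(u)-10
    m[y0:y0+20,x0:x0+20]=(f[y0:y0+20,x0:x0+20].min(2)>165)
    n,l,st_,ce=cv2.connectedComponentsWithStats(m)
    if n<2: print(k,'none',u,v); continue
    i=1+np.argmax(st_[1:,4]); w=pts(s,l==i,.028+.031).mean(0)/1000
    e=w-b; dl=w-np.array([x,y]); print(k,'pred',b.round(4),'meas',w.round(4),'lateral mm',(1000*(-e[0]*d[1]+e[1]*d[0])).round(2),'along',(1000*e@d).round(2),st_[i,4])
E
```

```text
pin [511.94  93.64] dist 37.37 headdir 79.57 kink est 8.14 Mpin 0.483
side7 pred [ 0.5985 -0.0592] meas [ 0.5916 -0.0671] lateral mm 9.41 along -4.58 19
side8 pred [ 0.542  -0.0738] meas [ 0.5351 -0.0816] lateral mm 7.74 along -6.96 24
side9 pred [ 0.5015 -0.0744] meas [ 0.4946 -0.0823] lateral mm 6.2 along -8.4 25
side10 pred [ 0.4747 -0.0702] meas [ 0.4693 -0.077 ] lateral mm 3.82 along -7.8 26
side11 pred [ 0.4584 -0.0656] meas [ 0.4522 -0.0723] lateral mm 3.71 along -8.31 29
```

View pics/e.png

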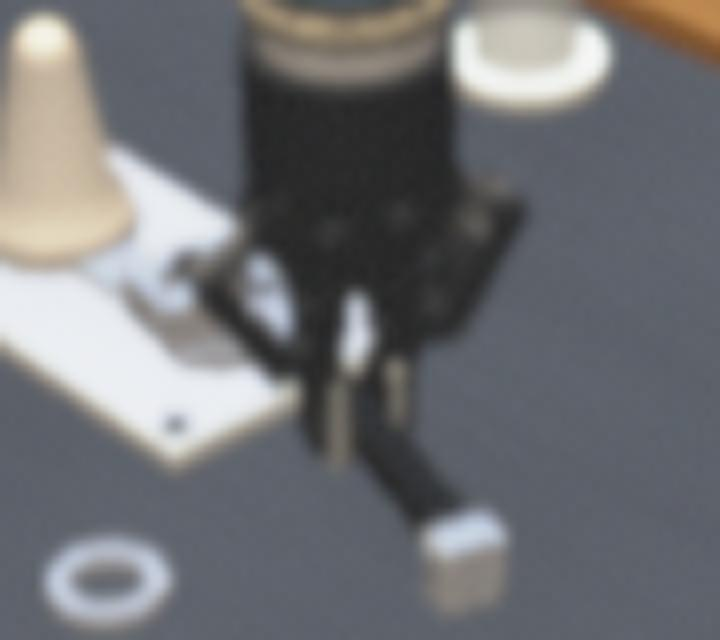

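Request:
drive_tool(deltas=[0, -0.2, 0.01, 1, 0, -0.34, 0.02, 2, 0.01, -0.48, 0.03, 3, 0.02, -0.63, 0.03, 4, 0.03, -0.77, 0.03, 5, 0.04, -0.91, 0.03, 6, 0.05, -0.98, 0.03, 6.5, 0.05, -0.98, 0.03, 6.5])

```text
t: 17.1
tcp_pos: [0.4772, 0.0187, 0.0339]
tool_rot: [0.845, 0.535, 0.001, 0.003]
force: [4.8, 1.1, 0.7]
finger_gap: 0.163
```

```bash
python3 -c "
from h import *
st();pin()"
```

```text
t 17.1 turned 60.01 slot [528.2 128. ] zu 27.1 Ftool [ 3.09  3.89 -0.67] Mz [ 0.373 -0.861  0.184] Mbolt 0.676
pin [512.14  93.56] dist 37.42 headdir 79.91 kink est 14.96 Mpin 0.505
```

Request:
drive_tool(deltas=[0.02, 0.2, 0, -1, 0.04, 0.4, 0, -1.9, 0.06, 0.52, 0, -2.5, 0.06, 0.52, 0, -2.5])

```text
t: 17.5
tcp_pos: [0.4808, 0.0172, 0.0337]
tool_rot: [0.833, 0.554, 0.0, 0.002]
force: [2.1, 1.2, 1.2]
finger_gap: 0.171
```

```bash
python3 -c "
from h import *
st();pin()"
```

```text
t 17.5 turned 57.52 slot [527.1 128.6] zu 26.9 Ftool [ 1.95  1.46 -1.16] Mz [ 0.385 -0.281 -0.112] Mbolt 0.079
pin [512.53  93.48] dist 37.43 headdir 80.52 kink est 13.09 Mpin 0.009
```

Request:
drive_tool(deltas=[0.02, 0.05, -0.1, -0.3, 0.02, 0.05, -0.3, -0.3, 0.02, 0.05, -0.5, -0.3, 0.02, 0.05, -0.5, -0.3])

```text
t: 17.9
tcp_pos: [0.481, 0.0172, 0.0386]
tool_rot: [0.831, 0.556, -0.0, 0.002]
force: [2.3, 1.8, -5.1]
finger_gap: 0.171
```

```bash
python3 -c "
from h import *
st();pin()"
```

```text
t 17.9 turned 57.2 slot [526.7 128.8] zu 31.8 Ftool [2.53 1.46 5.09] Mz [-0.064 -0.332 -0.103] Mbolt 0.094
pin [512.31  93.68] dist 37.28 headdir 80.12 kink est 12.37 Mpin 0.018
```

Request:
drive_tool(deltas=[0.06, 0.05, -0.2, -0.2, 0.06, 0.05, -0.5, -0.2, 0.06, 0.05, -0.8, -0.2, 0.06, 0.05, -0.8, -0.2])

```text
t: 18.3
tcp_pos: [0.4811, 0.0177, 0.0471]
tool_rot: [0.83, 0.558, -0.001, 0.002]
force: [0.1, -0.2, -1.5]
finger_gap: 0.163
```

```bash
python3 -c "
from h import *
st();pin()"
```

```text
t 18.3 turned 56.96 slot [526.3 129.5] zu 40.3 Ftool [-0.11  0.12  1.49] Mz [-0.099 -0.062 -0.014] Mbolt -0.0
pin [512.02  94.24] dist 36.77 headdir 79.53 kink est 11.54 Mpin -0.004
```

Lateral forces have gone. Lift clear.

Request:
drive_tool(deltas=[0, 0, -0.3, 0, 0, 0, -0.7, 0, 0, 0, -1.2, 0, 0, 0, -2.2, 0, 0, 0, -4, 0, 0, 0, -6, 0, 0, 0, -8, 0, 0, 0, -8.5, 0, 0, 0, -8.5, 0])

```text
t: 19.2
tcp_pos: [0.4814, 0.0179, 0.1331]
tool_rot: [0.83, 0.558, 0.0, 0.003]
force: [-0.3, 0.4, -3.4]
finger_gap: 0.173
```

```bash
python3 -c "
from h import *
st();go(.46,-.20,.13,64)
snap('side','side12');im=cv2.imread('pics/side12.png');cv2.imwrite('pics/e.png',cv2.resize(im[130:250,190:310],None,fx=6,fy=6,interpolation=2))
snap('top','top12')"
```

```text
t 19.2 turned 56.95 slot [526.6 129.8] zu 126.3 Ftool [ 0.22 -0.42  3.35] Mz [-0.128 -0.007  0.03 ] Mbolt -0.017
psi 67.8 z-axis [ 0.0034 -0.0042 -1.    ] delta [-20.99   6.25   0.39] turn 3.8 t 19.2 F [-0.3   0.35 -3.36] M [-0.128 -0.007  0.03 ] tcp [481.4  17.9 133.1]
```

View pics/e.png

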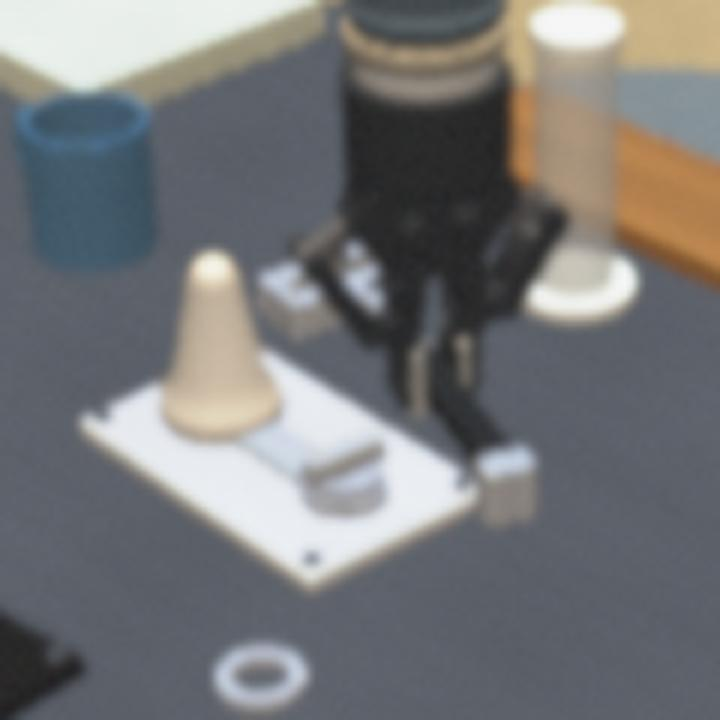

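View pics/top12.png

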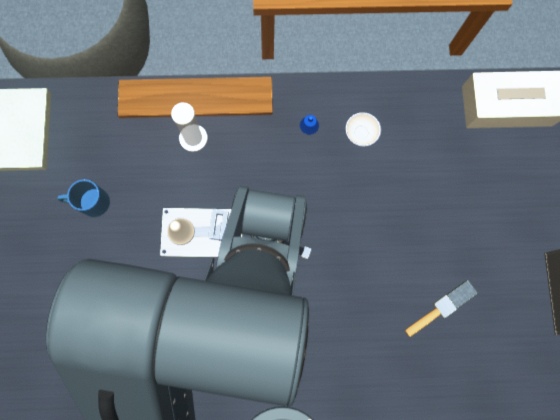

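```bash
python3 -c "
from h import *
go(.52,-.24,.09,105)"
```

```text
psi 67.79 z-axis [ 0.     -0.0036 -1.    ] delta [-22.38  13.42   4.26] turn -37.21 t 19.3 F [ 0.44 -0.31 -2.57] M [-0.049  0.023 -0.071] tcp [480.3  18.1 131.7]
```

Request:
drive_tool(deltas=[-1, 0.6, 0, -1, -3, 1.8, 0, -4, -6, 3.6, 0, -8, -9, 5.4, 0, -12, -12, 7.2, 0, -17, -15, 9, 0, -22, -18, 10.8, 0, -27, -20, 12, 0.5, -31, -21.5, 12.9, 1.5, -35, -22.4, 13.4, 2.5, -37.2, -22.4, 13.4, 3, -37.2, -22.4, 13.4, 3, -37.2])

```text
t: 20.5
tcp_pos: [0.5184, -0.239, 0.1007]
tool_rot: [0.609, 0.793, -0.001, -0.001]
force: [-1.1, 0.2, -2.2]
finger_gap: 0.168
```

```bash
python3 -c "
from h import *
go(.52,-.24,.09,105)
snap('side','side13');im=cv2.imread('pics/side13.png');cv2.imwrite('pics/e.png',cv2.resize(im[180:280,250:380],None,fx=6,fy=6,interpolation=2))
cv2.imwrite('pics/e2.png',cv2.resize(im[170:240,200:280],None,fx=8,fy=8,interpolation=2))
snap('top','top13')"
```

```text
psi 104.91 z-axis [-3.7e-03 -6.0e-04 -1.0e+00] delta [-0.14  0.14  1.07] turn -0.09 t 20.5 F [-1.07  0.19 -2.21] M [-0.086 -0.004 -0.007] tcp [ 518.4 -239.   100.7]
```

View pics/e.png

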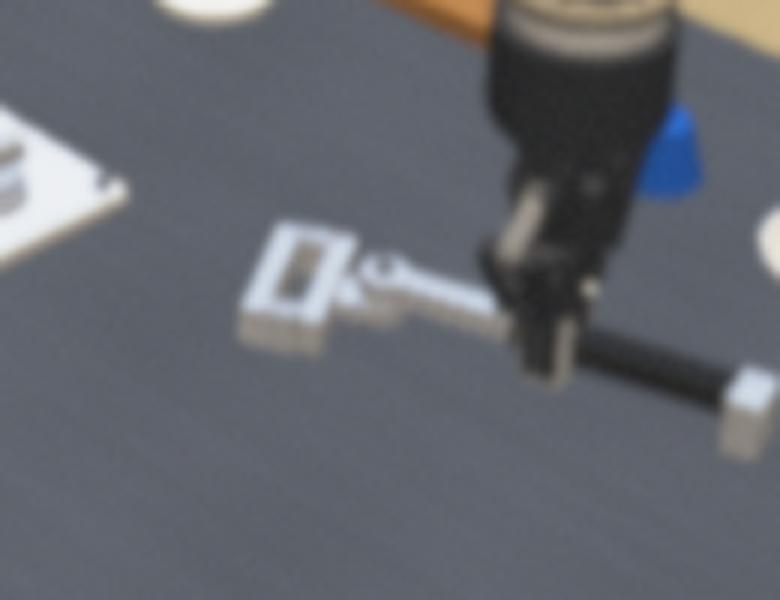

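View pics/e2.png

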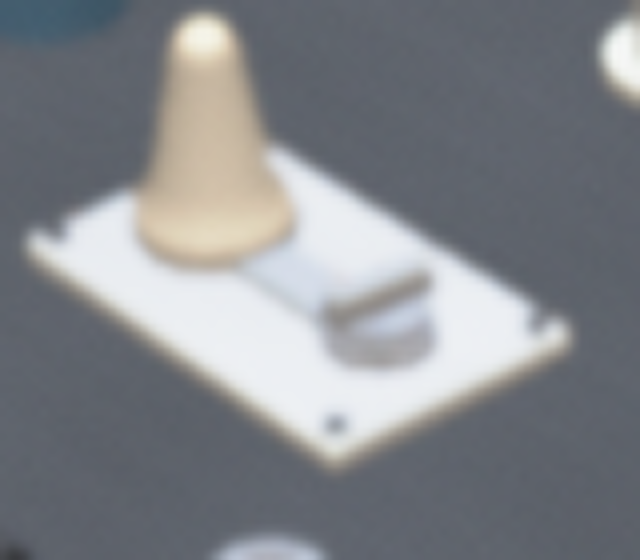

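View pics/top13.png

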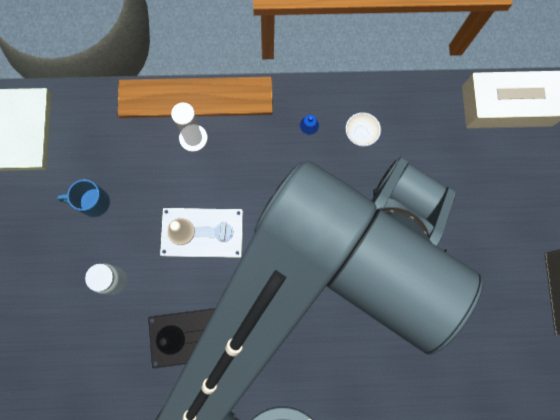

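```bash
python3 - <<'E'
from h import *
s=load('top13'); X=cloud(s); z=X[...,2]
m=np.zeros(z.shape,bool); m[218:243,210:238]=(z[218:243,210:238]>.0375)
print('bar now',pca(pts(s,m,.044)))
s=load('side13'); f=s['frame'].astype(int)
def head(s,zu,box):
    f=s['frame'].astype(int); x0,y0,x1,y1=box
    m=np.zeros(f.shape[:2],np.uint8); m[y0:y1,x0:x1]=f[y0:y1,x0:x1].min(2)>150
    m=cv2.morphologyEx(m,cv2.MORPH_CLOSE,np.ones((3,3)))
    n,l,st,_=cv2.connectedComponentsWithStats(m); i=1+np.argmax(st[1:,4]); 
    w=pts(s,l==i,zu+.020).astype(np.float32); print(st[i],cv2.minAreaRect(w),pca(w))
    return l==i
m=head(s,.0939,(288,212,309,236)); 
im=s['frame'].copy(); im[m]=[255,0,0]; cv2.imwrite('pics/m.png',cv2.resize(cv2.cvtColor(im,cv2.COLOR_RGB2BGR)[180:280,250:380],None,fx=6,fy=6,interpolation=0))
head(load('side0'),0,(284,240,307,268))
E
```

```text
bar now (array([518.7, 130.3]), -5.95, np.float64(44.9), np.float64(16.7))
[290 217  19  17 204] ((480.0537414550781, -132.84664916992188), (70.49708557128906, 45.881473541259766), 29.19414710998535) (array([ 477.7, -131.8], dtype=float32), 33.02, np.float32(70.9), np.float32(46.3))
[288 245  19  16 179] ((480.3786926269531, -130.49920654296875), (65.9847640991211, 47.75749588012695), 21.198413848876953) (array([ 477.6, -128.5], dtype=float32), 24.6, np.float32(65.9), np.float32(48.4))
```

View pics/m.png

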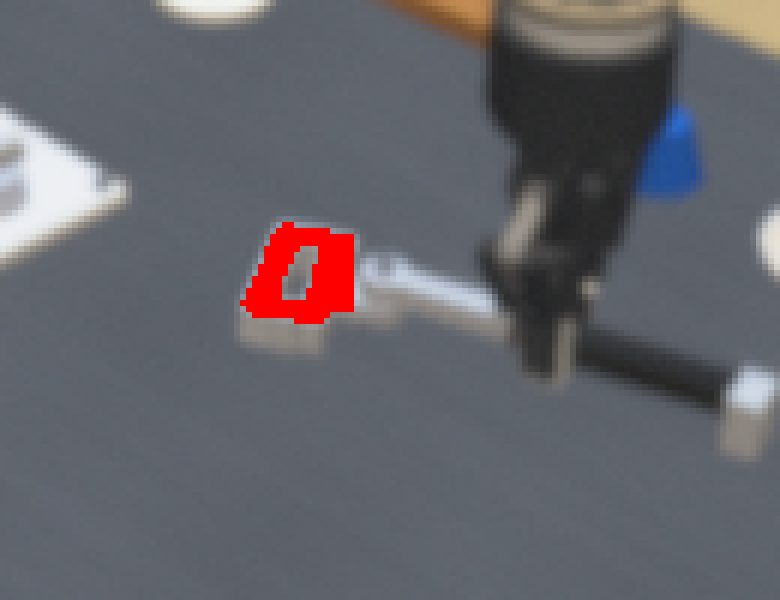

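Request:
drive_tool(deltas=[0, 0, 1, 0, 0, 0, 3, 0, 0, 0, 5, 0, 0, 0, 7, 0, 0, 0, 8.3, 0, 0, 0, 8.8, 0, 0, 0, 8.8, 0, 0, 0, 8.8, 0])

```text
t: 21.4
tcp_pos: [0.5196, -0.2393, 0.0146]
tool_rot: [0.609, 0.793, -0.001, 0.001]
force: [-0.7, -0.6, -2.8]
finger_gap: 0.168
```

```bash
python3 -c "
from h import *
go(.5184,-.239,.0068,105)"
```

```text
psi 105.0 z-axis [-5.0e-04 -2.9e-03 -1.0e+00] delta [ 0.06 -0.1   0.78] turn -0.0 t 21.4 F [-0.69 -0.6  -2.79] M [-0.165 -0.053  0.001] tcp [ 519.6 -239.3   14.6]
```

Request:
drive_tool(deltas=[0, 0, 0.15, 0, 0, 0, 0.3, 0, 0, 0, 0.45, 0, 0, 0, 0.6, 0, 0, 0, 0.7, 0, 0, 0, 0.75, 0, 0, 0, 0.75, 0])

```text
t: 22.1
tcp_pos: [0.5195, -0.2394, 0.007]
tool_rot: [0.609, 0.793, -0.001, 0.001]
force: [0.3, -0.1, -2.4]
finger_gap: 0.166
```

```bash
python3 -c "
from h import *
go(.5184,-.239,.0068,105)"
```

```text
psi 105.0 z-axis [-6.0e-04 -2.8e-03 -1.0e+00] delta [ 0.06 -0.1   0.02] turn 0.0 t 22.1 F [ 0.27 -0.08 -2.38] M [-0.047 -0.03   0.052] tcp [ 519.5 -239.4    7. ]
```

Request:
drive_tool(deltas=[0, 0, 0.05, 0, 0, 0, 0.1, 0, 0, 0, 0.13, 0, 0, 0, 0.13, 0])

```text
t: 22.5
tcp_pos: [0.5196, -0.2394, 0.0068]
tool_rot: [0.609, 0.793, -0.001, 0.001]
force: [-1.0, 0.6, 5.4]
finger_gap: 0.171
```

```bash
python3 -c "
from h import *
go(.5184,-.239,.0068,105)"
```

```text
psi 105.0 z-axis [-4.0e-04 -3.1e-03 -1.0e+00] delta [ 0.07 -0.1  -0.  ] turn -0.0 t 22.5 F [-0.96  0.58  5.41] M [0.088 0.226 0.014] tcp [ 519.6 -239.4    6.8]
```

Request:
drive_tool(deltas=[0, 0, 0, 0, 0, 0, -0.03, 0], squeeze=20)

```text
t: 22.7
tcp_pos: [0.5195, -0.2393, 0.0071]
tool_rot: [0.609, 0.793, -0.001, 0.001]
force: [0.4, 0.2, -3.8]
finger_gap: 0.168
```

Request:
drive_tool(deltas=[0, 0, 0, 0, 0, 0, 0, 0, 0, 0, 0, 0, 0, 0, 0, 0], hand=5)

```text
t: 23.1
tcp_pos: [0.5197, -0.2394, 0.0071]
tool_rot: [0.609, 0.793, -0.001, 0.001]
force: [0.1, 0.3, -0.1]
finger_gap: 0.588
```

```bash
python3 -c "
from h import *
go(.40,.10,.2,105)"
```

```text
psi 105.0 z-axis [-1.0e-04 -3.2e-03 -1.0e+00] delta [ 35.82  -2.79 -19.4 ] turn 0.0 t 23.1 F [ 0.08  0.32 -0.09] M [-0.053 -0.006 -0.013] tcp [ 519.7 -239.4    7.1]
```

Request:
drive_tool(deltas=[0, 0, -1, 0, 0, 0, -3, 0, 0, 0, -7, 0, 0, 0, -12, 0, 0, 0, -16, 0, 5, -0.4, -19, 0, 10, -0.8, -20, 0, 15, -1.2, -20, 0, 20, -1.6, -20, 0, 25, -2, -20, 0, 30, -2.4, -20, 0, 35, -2.8, -20, 0])

```text
t: 24.3
tcp_pos: [0.4044, 0.0845, 0.2069]
tool_rot: [0.609, 0.793, -0.001, 0.002]
force: [1.6, 0.7, -0.4]
finger_gap: 0.587
```

```bash
python3 -c "
from h import *
go(.40,.10,.2,105)
snap('top','top14');im=cv2.imread('pics/top14.png');cv2.imwrite('pics/e.png',cv2.resize(im[200:270,310:420],None,fx=7,fy=7,interpolation=2))"
```

```text
psi 104.95 z-axis [ 0.0015 -0.0032 -1.    ] delta [ 1.62 -0.02  0.68] turn -0.05 t 24.3 F [ 1.56  0.75 -0.36] M [0.017 0.012 0.005] tcp [404.4  84.5 206.9]
```

View pics/e.png

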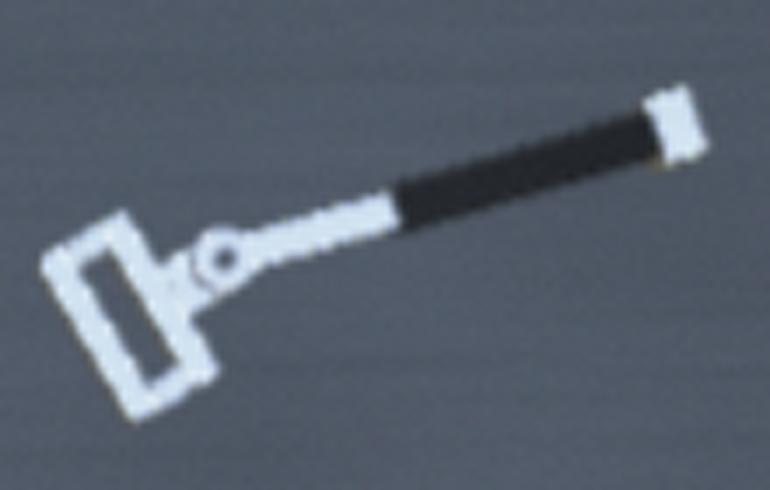

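View pics/top14.png

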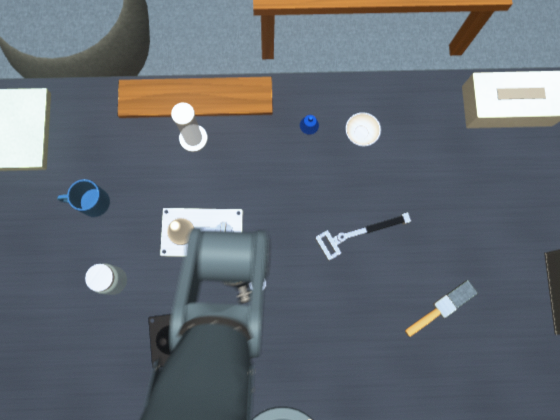

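```bash
python3 - <<'E'
from h import *
def meas(tag):
    s=load(tag); f=s['frame']; K=6; x0,y0,x1,y1=310,200,415,268
    g=cv2.resize(f[y0:y1,x0:x1].min(2),None,fx=K,fy=K,interpolation=cv2.INTER_CUBIC)
    W=lambda p,z:np.array([ray(s,x0+(a+.5)/K-.5,y0+(b+.5)/K-.5,z)[:2] for a,b in p])*1000
    m=(g>130).astype(np.uint8); cs,hi=cv2.findContours(m,cv2.RETR_CCOMP,cv2.CHAIN_APPROX_NONE)
    big=max(range(len(cs)),key=lambda i:cv2.contourArea(cs[i]))
    # slot hole: largest inner
    ho=[i for i in range(len(cs)) if hi[0][i][3]==big]; h=max(ho,key=lambda i:cv2.contourArea(cs[i]))
    hw=W(cs[h].reshape(-1,2),.020).astype(np.float32); r=cv2.minAreaRect(hw); 
    mm=np.zeros_like(m); cv2.drawContours(mm,cs,h,1,-1); v,u=np.where(mm); P=pca(W(np.c_[u,v][::3],.02)); print(tag,'slot rect',r,'pca',P)
    c=P[0]
    # outer left edge: contour points of head
    ow=W(cs[big].reshape(-1,2),.020); rel=ow-c
    for it in range(3):
        a=np.radians(P[1] if it==0 else ang); e=np.array([np.cos(a),np.sin(a)]); n=np.array([-e[1],e[0]])
        if n[1]<0:n=-n
        q=ow[(np.abs(rel@e)<28)&(rel@n>10)&(rel@n<25)]
        vx,vy,_,_=cv2.fitLine(q.astype(np.float32),cv2.DIST_HUBER,0,.01,.01).ravel(); ang=np.degrees(np.arctan2(vy,vx)); ang=(ang+90)%180-90
    print(' left edge ang',ang,'offset',np.median((q-c)@n),len(q))
    # handle: rubber centreline
    d=cv2.resize(f[y0:y1,x0:x1].max(2),None,fx=K,fy=K,interpolation=cv2.INTER_CUBIC)
    md=(d<52).astype(np.uint8); n_,l,st_,_=cv2.connectedComponentsWithStats(md); i=1+np.argmax(st_[1:,4]); v,u=np.where(l==i); R=pca(W(np.c_[u,v][::5],.029))
    # butt: second largest steel outer blob
    oc=[i for i in range(len(cs)) if hi[0][i][3]<0 and i!=big]; b=max(oc,key=lambda i:cv2.contourArea(cs[i]))
    bw=W(cs[b].reshape(-1,2),.029).astype(np.float32); br=cv2.minAreaRect(bw)
    pc=np.array(c)+38*np.array([np.sin(np.radians(ang)),-np.cos(np.radians(ang))])
    dv=np.array(br[0])-pc; print(' rubber',R,'butt',br[0],br[1],'pin',pc,'pin-butt',np.hypot(*dv),np.degrees(np.arctan2(dv[1],dv[0])))
    print(' KINK rubber',(ang-90)-R[1],'KINK pin-butt',(ang-90)-np.degrees(np.arctan2(dv[1],dv[0])))
    dv=R[0]-pc; print(' KINK pin-rubber',(ang-90)-np.degrees(np.arctan2(dv[1],dv[0])))
meas('top0');meas('top14')
E
```

```text
top0 slot rect ((478.2516174316406, -122.44673919677734), (48.37578201293945, 14.994503021240234), 19.165889739990234) pca (array([ 478.2, -122.5]), 19.07, np.float64(48.4), np.float64(15.0))
 left edge ang 19.466545 offset 18.24937997818919 128
 rubber (array([ 527.5, -265.1]), -70.6, np.float64(93.0), np.float64(15.3)) butt (546.5489501953125, -317.52020263671875) (25.814437866210938, 16.62904167175293) pin [ 490.86374302 -158.32777786] pin-butt 168.65073496352457 -70.72026018788071
 KINK rubber 0.06654358 KINK pin-butt 0.1868052928611803
 KINK pin-rubber 0.5281506679190642
top14 slot rect ((479.4617004394531, -126.38368225097656), (48.110595703125, 14.395757675170898), 28.306760787963867) pca (array([ 479.5, -126.4]), 27.92, np.float64(48.1), np.float64(14.2))
 left edge ang 28.390556 offset 18.583347658316733 118
 rubber (array([ 525.9, -268.9]), -74.95, np.float64(92.3), np.float64(14.8)) butt (541.2008666992188, -322.4261779785156) (26.325271606445312, 17.106277465820312) pin [ 497.5682106  -159.82962265] pin-butt 168.3491861660354 -74.97861847698998
 KINK rubber 13.340553 KINK pin-butt 13.369174812439198
 KINK pin-rubber 13.829384461790625
```

```bash
python3 - <<'E'
from h import *
for tag in('side13','side12','side0'):
    s=load(tag); X=cloud(s); z=X[...,2]
    c=np.array([.5187,.1304]); r=np.hypot(X[...,0]-c[0],X[...,1]-c[1])
    m=(z>.037)&(z<.055)&(r<.030); print(tag,m.sum(),pca(X[m][:,:2]*1000) if m.sum()>5 else '')
for tag in('top0','top13'):
    s=load(tag); X=cloud(s); z=X[...,2]; c=np.array([.5187,.1304])
    for th in(.036,.038,.040):
        m=(z>th)&(z<.055)&(np.hypot(X[...,0]-c[0],X[...,1]-c[1])<.0255)
        n,l,st,_=cv2.connectedComponentsWithStats(m.astype(np.uint8)); i=1+np.argmax(st[1:,4]); print(tag,th,st[i,4],pca(pts(s,l==i,.044)))
s=load('side13')
P=[ray(s,200+x/8-.44,170+y/8-.44,.036)[:2] for x,y in((335,318),(425,280))]; d=P[1]-P[0]; print('side dark face',np.degrees(np.arctan2(d[1],d[0])),np.hypot(*d))
im=cv2.imread('pics/top13.png');cv2.imwrite('pics/e.png',cv2.resize(im[205:255,195:250],None,fx=12,fy=12,interpolation=2))
E
```

```text
side13 42 (array([515.8, 126.3]), -4.51, np.float64(43.6), np.float64(16.1))
side12 41 (array([515.9, 126.5]), -6.2, np.float64(43.9), np.float64(14.4))
side0 38 (array([516. , 125.7]), 35.8, np.float64(47.5), np.float64(12.3))
top0 0.036 95 (array([518.5, 130.3]), 34.46, np.float64(46.9), np.float64(12.2))
top0 0.038 90 (array([518.5, 130.3]), 35.27, np.float64(45.8), np.float64(11.8))
top0 0.04 79 (array([519.5, 130.8]), 35.48, np.float64(43.8), np.float64(11.6))
top13 0.036 97 (array([518.4, 130.4]), -4.54, np.float64(46.6), np.float64(12.9))
top13 0.038 92 (array([518.8, 130.6]), -6.14, np.float64(44.9), np.float64(12.1))
top13 0.04 87 (array([519.3, 130.5]), -4.58, np.float64(44.4), np.float64(11.9))
side dark face -6.216702637629126 0.042671368624651845
```

View pics/e.png

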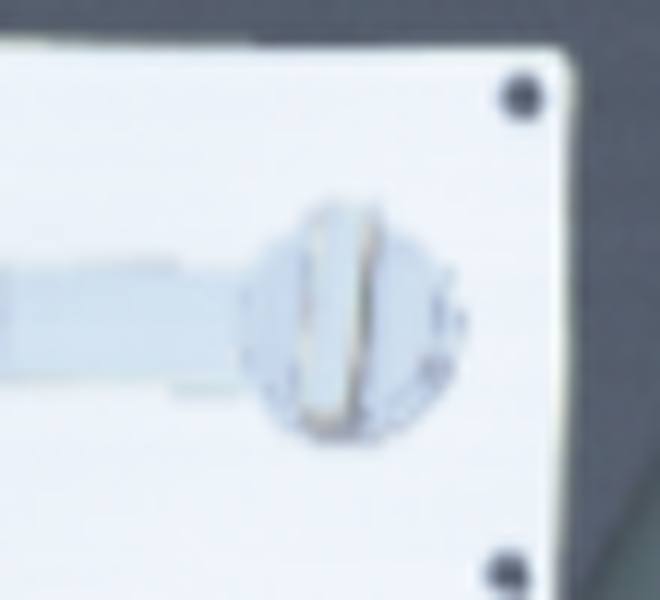

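```bash
python3 -c "
from h import *
print(manip.sense()['force'],manip.sense()['t']); print(manip.sign_off())"
```

```text
[-1.81961885  3.73230792 -0.10183105] 24.35
the job is handed in; nothing more can be done
None
```

The bolt is tightened and the wrench has tripped. It lies flat on the table, but its kink came out at about 13 degrees rather than 15.

**Fitting and turning:** I seated the slotted head fully on the bolt flange and turned it clockwise. The bolt came home after about 0.70 rad. There the turning torque rose from roughly 0.1 to 0.85 N m and the joint tripped.

**Lifting off and laying down:** After bending the handle over, I eased the load off and lifted the wrench away. I laid it about 26 cm from the stand with light contact, roughly 8 N.

What the last checks showed:
- **Kink:** the top camera measured 13.3 to 13.8 degrees on the laid wrench, or about 13.2 after subtracting the same method's reading on the straight wrench. While it was still gripped I had estimated 15, but about 2 degrees of that was springback. I left it there rather than refit the wrench and risk going past 15.
- **Bolt:** after lift-off the bar stands at about -5 to -6 degrees, against +35 at the start. I saw no reverse torque while unloading, so I don't think it slackened. My angle readings are only good to about 1 degree.
- **Seating:** I confirmed this by height and contact force, because the arm blocked the top camera at the stand.
- **Other objects:** they looked unmoved in the camera views, but I did not measure them.
- **Last force reading:** it showed 3 to 4 N sideways with the gripper open about 20 cm above the table. I put that down to the arm's recent motion and did not check it further.

I handed the job in at about 24 s of the 59 s allowed.

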